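# Pack the gap under a specimen clamp and hold it down

## Task

Push the green specimen block flush against the aluminium fence on the stand's stage, then lay yellow shims one on another in a neat flat pile on the middle of the specimen, under where the clamp's nose comes down, until the pile just fills the gap: the swung-down clamp must bite on it before reaching its level stop, with no more shims than that takes. Swing the blue clamp arm down by its red knob onto the pile and finish while holding it: keep the fingers pressing on the clamp so that it grips shims and specimen firmly. Leave the other things on the bench where they are.

Things in the scene. Friction and masses are not known exactly. Their poses are not given: they have to be found in the camera images.
- stand: fixed clamping stand, yaw within 0.22 rad. Origin on the table; local z up, x towards the fence (away from the robot), y from stage to post. White base plate, local x -70 to 70, y -110 to 160, 14 mm high. Square dark steel stage, local x -50 to 46, y -98 to -2, top 50 mm above the table. Round steel post, 22 mm thick, at local (5, 134) mm, 204 mm high
- fence (a point): middle of the upright face of the aluminium fence along the stage's far (+x) edge, at stage level: local (30, -50, 50) mm in the stand, axes as the stand's. The face looks to local -x, is 96 mm long and rises 15 mm above the stage
- flush_mark (a point): point on the stage's top face, local (5, -50, 50) mm in the stand, axes as the stand's: straight under the clamp's nose when the clamp is level. The specimen's origin has this local x when it is flush against the fence
- specimen: green resin specimen block with a round steel sample set in its top, 50 x 50 mm, 30 mm high, about 0.22 kg, loose on the stage; origin at the centre of its underside, x towards the fence. It starts 12 to 22 mm short of the fence, up to 6 mm off the flush mark along local y and turned up to 0.12 rad. Its top is 80 mm above the table
- pivot (a point): pivot axis of the clamp arm (along the stand's local x) at local x 5, y 110 mm, on a black collar locked on the post 105 to 127 mm above the table (differs per start; the robot cannot shift it). With the clamp level its nose is 20 mm below the pivot, so 5 to 27 mm above the specimen's top: the gap to be packed, 1 to 3 shims
- clamp (a joint): angle of the blue clamp arm, rad: 0 = level, its lower stop; grows as it swings up; starts at 1.35 to 1.52, at most 1.65. The arm runs from the pivot to local -y when level, 172 mm long, 20 mm wide, 6 mm either side of the line through the pivot. A stiff hinge (0.3 N m) keeps it at any angle; 1 to 3 N at the knob moves it down. Biting on the pile it stands up to 0.07 above level
- knob_top (a point): centre of the flat top of the red round knob on the clamp arm, 34 mm in diameter, 10 mm high, 160 mm from the pivot along the arm and 16 mm off the pivot line. Faces up when the clamp is level, towards local +y when the arm stands up. Push the clamp over and press it down here
- nose (a point): lowest point of the round black rubber nose (9 mm radius) under the clamp arm, on the far side from the knob, 160 mm from the pivot along the arm and 20 mm off the pivot line
- shim0: yellow square plastic shim plate, 40 x 40 mm, 10 mm thick, 60 g, loose, lying flat; origin at the centre of its underside. All four shims are alike and interchangeable; each starts at any yaw within 0.7 rad of the world axes, on a black rubber mat 4 mm thick (origin at z = 0.004)
- shim1: yellow square plastic shim plate, 40 x 40 mm, 10 mm thick, 60 g, loose, lying flat; origin at the centre of its underside. All four shims are alike and interchangeable; each starts at any yaw within 0.7 rad of the world axes, on a black rubber mat 4 mm thick (origin at z = 0.004)
- shim2: yellow square plastic shim plate, 40 x 40 mm, 10 mm thick, 60 g, loose, lying flat; origin at the centre of its underside. All four shims are alike and interchangeable; each starts at any yaw within 0.7 rad of the world axes, on a black rubber mat 4 mm thick (origin at z = 0.004)
- shim3: yellow square plastic shim plate, 40 x 40 mm, 10 mm thick, 60 g, loose, lying flat; origin at the centre of its underside. All four shims are alike and interchangeable; each starts at any yaw within 0.7 rad of the world axes, on a black rubber mat 4 mm thick (origin at z = 0.004)
- tumbler: white ceramic cup, 72 mm across, 150 mm high; a bystander, loose on the table, to be left alone; origin at the centre of its underside
- puck0: black round mounted sample, 40 mm across, 22 mm high; a bystander, loose on the table, to be left alone; origin at the centre of its underside
- puck1: another black round mounted sample, 40 mm across, 22 mm high; a bystander, loose on the table, to be left alone; origin at the centre of its underside
- mouse: black computer mouse, 105 x 62 x 30 mm; a bystander, loose on the table, to be left alone; origin at the centre of its underside
- driver: screwdriver lying on the table; a bystander, loose on the table, to be left alone; origin on its length
- jar: amber glass jar, 56 mm across, 60 mm high; a bystander, loose on the table, to be left alone; origin at the centre of its underside
There are look-alikes about, which are no part of the job. Leave any orange or turquoise look-alike of the shim0 alone.

How it is judged (in metres and radians):
On the way, in this order (a step that is already met when the one before it is completed fails the run):
1. the specimen stands flush against the fence, before any shim is on it (x of specimen in the frame of flush_mark between -0.0025 and 0.004 m and angle between the x axis of specimen and the x axis of stand, either way round below 0.06 rad and z of specimen in the frame of flush_mark below 0.003 m and contact force between each of shim0, shim1, shim2, shim3 and specimen below 0.1 N), for 0.2 s.
2. a first shim lies let go on the middle of the specimen, with the clamp still up (((horizontal distance between shim0 and flush_mark below 0.015 m and contact force between shim0 and specimen above 0.2 N and contact force between the fingers and shim0 below 0.1 N and linear speed of shim0 below 0.02 m/s) or (horizontal distance between shim1 and flush_mark below 0.015 m and contact force between shim1 and specimen above 0.2 N and contact force between the fingers and shim1 below 0.1 N and linear speed of shim1 below 0.02 m/s) or (horizontal distance between shim2 and flush_mark below 0.015 m and contact force between shim2 and specimen above 0.2 N and contact force between the fingers and shim2 below 0.1 N and linear speed of shim2 below 0.02 m/s) or (horizontal distance between shim3 and flush_mark below 0.015 m and contact force between shim3 and specimen above 0.2 N and contact force between the fingers and shim3 below 0.1 N and linear speed of shim3 below 0.02 m/s)) and value of joint clamp above 0.3 rad), for 0.2 s.
At the end, for the whole second after the job is handed in: Specimen flush with the fence (2.5 mm, 0.06 rad); fingers press the clamp (over 3 N), touch no shim; the nose presses a flat shim and a flat shim the specimen, each over 3 N, within 18 mm of the mark; clamp under 0.085 rad above level (no surplus shim); at rest (x of specimen in the frame of flush_mark between -0.0025 and 0.004 m and angle between the x axis of specimen and the x axis of stand, either way round below 0.06 rad and z of specimen in the frame of flush_mark below 0.003 m and ((contact force between clamp and shim0 above 3 N and horizontal distance between shim0 and flush_mark below 0.018 m and angle between shim0's own z axis and vertical below 0.1 rad) or (contact force between clamp and shim1 above 3 N and horizontal distance between shim1 and flush_mark below 0.018 m and angle between shim1's own z axis and vertical below 0.1 rad) or (contact force between clamp and shim2 above 3 N and horizontal distance between shim2 and flush_mark below 0.018 m and angle between shim2's own z axis and vertical below 0.1 rad) or (contact force between clamp and shim3 above 3 N and horizontal distance between shim3 and flush_mark below 0.018 m and angle between shim3's own z axis and vertical below 0.1 rad)) and ((contact force between shim0 and specimen above 3 N and horizontal distance between shim0 and flush_mark below 0.018 m and angle between shim0's own z axis and vertical below 0.1 rad) or (contact force between shim1 and specimen above 3 N and horizontal distance between shim1 and flush_mark below 0.018 m and angle between shim1's own z axis and vertical below 0.1 rad) or (contact force between shim2 and specimen above 3 N and horizontal distance between shim2 and flush_mark below 0.018 m and angle between shim2's own z axis and vertical below 0.1 rad) or (contact force between shim3 and specimen above 3 N and horizontal distance between shim3 and flush_mark below 0.018 m and angle between shim3's own z axis and vertical below 0.1 rad)) and contact force between the fingers and clamp above 3 N and value of joint clamp below 0.085 rad and linear speed of specimen below 0.02 m/s and contact force between the fingers and shim0 below 0.3 N and contact force between the fingers and shim1 below 0.3 N and contact force between the fingers and shim2 below 0.3 N and contact force between the fingers and shim3 below 0.3 N); the arm keeps its last pose, push and grip.
It fails at once if a bystander is moved by more than 30 mm (distance of any of tumbler, puck0, puck1, mouse, driver, jar from where it was at the start of the episode above 0.03 m).
It fails at once if a standing bystander is tipped over (angle between any of tumbler, puck0, puck1, mouse, jar's own z axis and vertical above 0.5 rad).
It also fails if it takes over 72 s, if anything falls off the work surface, if the arm or the gripper's body presses on something with over 40 N, if the wrist force passes 120 N, or if a joint passes its speed limit or range.

## Robot

A 6-joint arm with a two-finger parallel gripper is mounted at the origin on the work surface. World frame = base frame: x ahead of the robot, y to its left, z up, the work surface at z = 0. Lengths are in m, angles in degrees, forces in N, time in s.
With the tool pointing down it reaches from about 0.275 to 0.85 m from the base axis. Payload 19 kg.
Tool frame: the origin (TCP) lies at the very end of the fingers, on their centre line; the grasp point (between the pads) lies 19 mm behind it (robot.pinch_z is the z of the grasp point in the tool frame, in m); z points along the fingers, y is the direction in which the jaws open and shut (so a half turn about z gives the same grasp; the last joint's range is limited). The gripper opens to 85 mm and grips with 20 to 120 N. Pads are 22 mm wide; open, the fingers measure 114 mm over their backs; the gripper's body (76 mm by 85 mm) begins 54 mm behind the grasp point. The pads swing forward as they close: fully open they stand 13 mm farther back than shut.
Start: joints at [-72.995, 8.623, 82.357, -0, 89.026, -7.678], TCP at [0.24, -0.522, 0.231] pointing down, gripper open.
Joint ranges: [-160.23, 160.23], [-39.13, 120.54], [6.94, 153.29], [-79.49, 259.48], [9.18, 160.14], [-161.06, 161.06]. Speed limits (degrees/s): [108.29, 108.29, 127.2, 172.46, 172.46, 172.46].

## Interface

Orientations are given as [roll, pitch, yaw] about the fixed x, y, z axes, in that order (R = Rz(yaw) Ry(pitch) Rx(roll)).
In Python, from rig import robot, eyes, ticket gives the robot as it stands. The module is installed in compiled form; this text tells all that it offers.
- The arm moves only by the tool jog_arm, never from a script. Its argument "series" is a list of rows, each an object with "translation": the shift along the world's x, y, z in m, a list of three; "rot": the turn, a rotation vector about the world's x, y, z in degrees, a list of three. A call has 1 to 5 rows; each row is the pose to reach, as a shift and turn from the pose commanded when the call began; what a row does not reach only later rows make up. A row lasts 1/12 s, in which the tool goes at most 41.7 mm and 7.16 degrees, less where a joint would pass 70% of its speed; a pose out of reach is approached as far as the arm can. A call with a gripper value outside its range is refused whole. "hand" is the closure, from 0 (fully open) to 1 (shut), set as the call begins (left out, the last holds). The fingers move at their own pace and stop on an object; the grip force is fixed at half the most. Time passes only in rows, so rows that repeat a pose let the fingers close. It gives the time, the measured TCP pose, the force and the opening at its end, in the units of the state.
- robot.sense(): the state, without advancing time (a new reading comes with each control period).
- eyes.grab_frame(name): name is "scene" or "top" or "wrist"; returns the picture (384x512x3 uint8, blue, green, red); there is no depth.
- eyes.camera_params(name): a dict with "fx", "fy", "cx", "cy" (pixels), "rvec" (rotation vector, rad) and "tvec" (3), from world to camera coordinates, as OpenCV has them; the wrist camera has in their place "tool_from_camera" (4x4, takes a point from camera to tool coordinates, whose origin is the TCP and whose axes are the flange's). Camera axes: x right, y down, z forward; pixel columns grow to the right and rows downward; lengths in m; the calibration is good to about 2 mm. A picture is of the moment at which its call begins: read the wrist's pose just before it. camera_params takes no time and is no camera call.
- ticket.finish_job(): hands the job in, once; it reports no verdict.
Trained networks look in the newest picture that a camera, given by its name, has taken for a name from the list of things; names that differ only in an ending like _2 or _b are one class to them, and where a whole thing is asked for, a point or a joint stands for the part that bears it (a point fixed in the world has none). Each returns a list of dicts, best first, with "score" (0 to 1); they miss things now and then, are a little off and sometimes report something else, mostly with a low value. They report only what shows in the picture. A call takes as long as a camera call. They do not tell look-alikes from the thing itself.
- eyes.search_frame(camera, name): "position" ([x, y, z] in m, in world coordinates, good to about 4 mm: the middle of the surface that is visible of it).
- eyes.masks_of(camera, name): "region" (384x512 bool, what is visible of it).
The state is a dict: "clock": time; "joint_positions": joint angles; "joint_velocities": joint speeds; "tau": joint torques, N m; "tool_pos": TCP position; "orientation": TCP orientation; "force": force on the tool from outside, world axes, zero at the start; "wrist_torque": the same for the moment, N m; "opening": finger opening in m.
Only numpy, scipy, OpenCV 4.12 (cv2) and the standard library are available. Lean on these libraries where they do the work, as an engineer would, in place of code of your own. Each camera call takes 0.05 s, during which the arm holds its last target. There are 200 camera calls.

## Working session

There is one attempt and no reset: what is moved stays moved. The work goes in short steps, Python scripts to look and compute and a tool call to move; the robot and the scene stay as the last step left them, time stands still between calls to the robot, and variables do not carry over. Pictures are saved under pics/ and viewed, about 8 in all and at most 12, crops included, and the job is handed in when it is done.

Besides the shell and the picture viewer there is one more tool, called after "Emit:" as name([rows], argument=value, ...), one row to a line, values as JSON. jog_arm: Moves the arm, as the interface text tells. Its arguments: {"type":"object","properties":{"series":{"type":"array","items":{"type":"object","properties":{"translation":{"type":"array","items":{"type":"number"}},"rot":{"type":"array","items":{"type":"number"}}}}},"hand":{"type":"number"}},"required":["series"]}

```bash
mkdir -p pics; ls
python3 - <<'E'
from rig import robot, eyes
import cv2,numpy as np
print(robot.sense())
for c in("scene","top"):
    cv2.imwrite(f"pics/{c}0.png",eyes.grab_frame(c))
    p=eyes.camera_params(c);R=cv2.Rodrigues(np.array(p['rvec']))[0]
    print(c,p,"campos",-R.T@np.array(p['tvec']))
    for n in("shim0","specimen","stand","knob_top","tumbler","jar","mouse","puck0","driver","nose"):
        print(n,[(np.round(d['position'],3).tolist(),round(d['score'],2)) for d in eyes.search_frame(c,n)])
print(eyes.camera_params("wrist"))
E
```

```text
pics
{'clock': 0.0, 'joint_positions': array([-7.29950969e+01,  8.64900119e+00,  8.23932201e+01,  1.58648328e-03,
        8.90280862e+01, -7.67743737e+00]), 'joint_velocities': array([-0.00219239,  0.02834262, -0.00024346,  0.14038561, -0.02925394,
        0.0792988 ]), 'tau': array([-1.18615321e-04, -7.13054323e+01, -5.70867848e+01, -2.21320824e-04,
        9.05590510e-03, -1.72161890e-05]), 'tool_pos': array([ 0.24002768, -0.5222186 ,  0.23069299]), 'orientation': array([-1.79930535e+02, -1.09647942e-02,  2.46823060e+01]), 'force': array([-0.56580574,  0.73327052, -0.66239896]), 'wrist_torque': array([-0.02128104, -0.0324086 ,  0.03094408]), 'opening': 0.08508227313366958}
scene {'fx': 453.57470196058705, 'fy': 453.57470196058705, 'cx': 264.0456164645845, 'cy': 193.8830913865933, 'rvec': array([ 2.15081702,  0.98103494, -0.42198124]), 'tvec': array([-0.33826999, -0.20422217,  1.6586281 ])} campos [ 1.23848046 -0.63125752  0.98735027]
shim0 [([0.8, 0.23, 0.023], 0.74), ([0.309, -0.249, 0.014], 0.72), ([0.496, -0.518, 0.012], 0.6), ([0.579, -0.167, 0.016], 0.59), ([0.473, -0.172, 0.0
[... 1075 characters left out ...]
 0.59)]
tumbler [([0.62, -0.48, 0.105], 0.59)]
jar [([0.35, -0.472, 0.059], 0.68), ([0.499, 0.193, 0.012], 0.55)]
mouse [([0.387, 0.47, 0.025], 0.69)]
puck0 []
driver [([0.789, 0.236, 0.019], 0.45)]
nose [([0.5, 0.246, 0.286], 0.46)]
{'fx': 300.64130266072937, 'fy': 300.64130266072937, 'cx': 255.43855804804343, 'cy': 192.42520423461633, 'tool_from_camera': array([[-2.15861846e-04, -9.46096405e-01, -3.23885081e-01,
         8.45477089e-02],
       [ 9.99999936e-01, -1.11659610e-04, -3.40309211e-04,
        -3.68697655e-04],
       [ 2.85800440e-04, -3.23885134e-01,  9.46096368e-01,
        -1.42357436e-01],
       [ 0.00000000e+00,  0.00000000e+00,  0.00000000e+00,
         1.00000000e+00]])}
```

View pics/scene0.png

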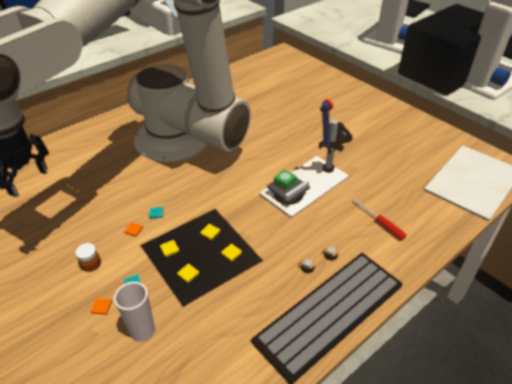

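View pics/top0.png

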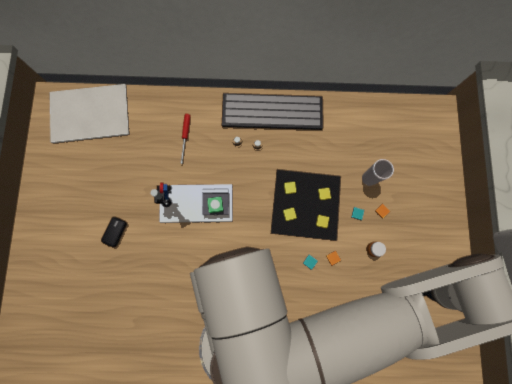

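The green specimen on its stand is at scene px (287,180) and the clamp stands up at (328,130). Candidates for a shim in the scene view:
- Yellow, on the black mat: (170,248), (210,231), (232,252), (188,272). These match the description.
- Orange: (133,229), (102,306). Leave alone.
- Turquoise: (156,212), (132,280). Leave alone.

I'll use the four yellow ones and move the wrist camera over the mat first.

Emit:
jog_arm([
  {"translation": [0.02, 0.034, 0.02], "rot": [0, 0, -6]},
  {"translation": [0.04, 0.068, 0.03], "rot": [0, 0, -12]},
  {"translation": [0.06, 0.102, 0.03], "rot": [0, 0, -18]},
  {"translation": [0.08, 0.136, 0.03], "rot": [0, 0, -24.7]},
  {"translation": [0.1, 0.17, 0.03], "rot": [0, 0, -24.7]},
])

```text
clock: 1.52
tool_pos: [0.3405, -0.3511, 0.2615]
orientation: [180.0, -0.0, -0.5]
force: [0.7, 0.2, -0.9]
opening: 0.085
```

Emit:
jog_arm([
  {"translation": [0.02, 0.034, 0]},
  {"translation": [0.04, 0.068, 0]},
  {"translation": [0.06, 0.1, 0]},
  {"translation": [0.06, 0.1, 0]},
  {"translation": [0.06, 0.1, 0]},
])

```text
$.series[0]: bad value
```

```bash
cat > h.py <<'E'
from rig import robot, eyes
import cv2,numpy as np
from scipy.spatial.transform import Rotation as Ro
def cam(c,s=None):
    "K, R, t world->camera"
    p=eyes.camera_params(c);K=np.array([[p['fx'],0,p['cx']],[0,p['fy'],p['cy']],[0,0,1]])
    if c!='wrist': return K,cv2.Rodrigues(np.array(p['rvec']))[0],np.array(p['tvec'])
    T=np.eye(4);T[:3,:3]=Ro.from_euler('xyz',s['orientation'],degrees=True).as_matrix();T[:3,3]=s['tool_pos']
    M=np.linalg.inv(T@p['tool_from_camera']);return K,M[:3,:3],M[:3,3]
def grab(c,fn=None):
    s=robot.sense();im=eyes.grab_frame(c)
    if fn:cv2.imwrite('pics/'+fn,im)
    return im,cam(c,s)
def plane(uv,P,z):
    K,R,t=P;d=R.T@np.linalg.inv(K)@np.array([uv[0],uv[1],1.]);c=-R.T@t
    return c+d*(z-c[2])/d[2]
def proj(X,P):
    K,R,t=P;return cv2.projectPoints(np.asarray(X,float).reshape(-1,1,3),cv2.Rodrigues(R)[0],t,K,None)[0][:,0]
def blobs(im,lo,hi,amin=60):
    m=cv2.inRange(cv2.cvtColor(im,cv2.COLOR_BGR2HSV),lo,hi)
    cs=cv2.findContours(m,cv2.RETR_EXTERNAL,cv2.CHAIN_APPROX_NONE)[0]
    return sorted([c for c in cs if cv2.contourArea(c)>amin],key=cv2.contourArea,reverse=True)
YL=((22,120,120),(35,255,255))
def shims(im,P,z):
    for c in blobs(im,*YL):
        X=np.array([plane(q[0],P,z)[:2] for q in c])*1000
        r=cv2.minAreaRect(X.astype(np.float32));a=(r[2]+45)%90-45
        print('shim',np.round(r[0],1),'size',np.round(r[1],1),'yaw',round(a,1),'px',c[:,0].mean(0).round())
E
python3 - <<'E'
from h import *
im,P=grab('wrist','w1.png'); shims(im,P,.014)
s=robot.sense();print(s['clock'],s['tool_pos'],s['orientation'],s['force'])
im,P=grab('top'); shims(im,P,.014)
E
```

```text
shim [ 472.8 -169.5] size [40.7 41.2] yaw 15.9 px [101.  48.]
shim [ 448.7 -292. ] size [41.3 41.3] yaw -11.5 px [206.  68.]
1.5667 [ 0.34355697 -0.34573256  0.26196404] [-1.79930790e+02 -1.30601688e-01 -2.84329847e-02] [4.86016496 3.37818219 2.31472345]
shim [ 447.8 -293.7] size [40.3 41.2] yaw -10.4 px [322. 221.]
shim [ 472.2 -171.4] size [41.1 40.5] yaw 18.6 px [290. 214.]
shim [ 553.6 -303.3] size [40.9 40.6] yaw 10.5 px [324. 193.]
shim [ 571.9 -172.6] size [42.5 38.3] yaw 1.6 px [290. 187.]
```

View pics/w1.png

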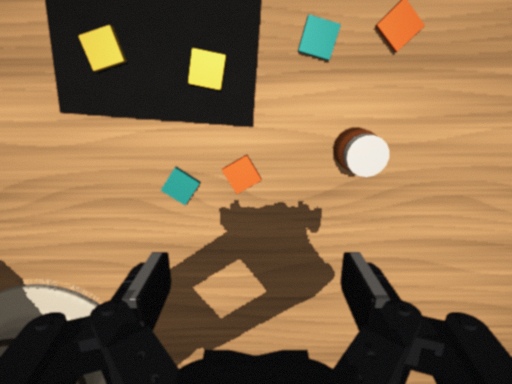

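Yellow shims at (101,48) and (206,68) are localised consistently with the top camera. Now on to the stand.

Emit:
jog_arm([
  {"translation": [0.01, 0.038, 0.002], "rot": [0, 0, 0]},
  {"translation": [0.02, 0.076, 0.004], "rot": [0, 0, 0]},
  {"translation": [0.03, 0.114, 0.006], "rot": [0, 0, 0]},
  {"translation": [0.04, 0.152, 0.008], "rot": [0, 0, 0]},
  {"translation": [0.05, 0.19, 0.01], "rot": [0, 0, 0]},
])

```text
clock: 2.03
tool_pos: [0.39, -0.161, 0.2715]
orientation: [180.0, -0.0, -0.0]
force: [1.0, -0.0, 0.7]
opening: 0.0852
```

Emit:
jog_arm([
  {"translation": [0.01, 0.038, 0.002], "rot": [0, 0, 0]},
  {"translation": [0.02, 0.076, 0.004], "rot": [0, 0, 0]},
  {"translation": [0.03, 0.114, 0.006], "rot": [0, 0, 0]},
  {"translation": [0.04, 0.152, 0.008], "rot": [0, 0, 0]},
  {"translation": [0.05, 0.19, 0.01], "rot": [0, 0, 0]},
])

```text
clock: 2.45
tool_pos: [0.4402, 0.0293, 0.2817]
orientation: [180.0, -0.0, -0.0]
force: [0.9, -1.4, -0.2]
opening: 0.0856
```

Emit:
jog_arm([
  {"translation": [0.01, 0.02, 0], "rot": [0, 0, 0]},
  {"translation": [0.01, 0.02, 0], "rot": [0, 0, 0]},
  {"translation": [0.01, 0.02, 0], "rot": [0, 0, 0]},
  {"translation": [0.01, 0.02, 0], "rot": [0, 0, 0]},
])

```text
clock: 2.78
tool_pos: [0.45, 0.0471, 0.2812]
orientation: [180.0, 0.0, -0.0]
force: [-0.4, -0.9, -0.2]
opening: 0.0856
```

Run:
```python
from h import *
im,P=grab('wrist','w2.png')
s=robot.sense();print(s['clock'],s['tool_pos'],s['orientation'],s['force'])
np.savez('w2.npz',K=P[0],R=P[1],t=P[2])
for n in ('specimen','stand','knob_top','nose'):
    print(n,[(np.round(d['position'],3).tolist(),round(d['score'],2)) for d in eyes.search_frame('wrist',n)])
cv2.imwrite('pics/w2b.png',cv2.resize(im,(768,576),interpolation=cv2.INTER_CUBIC))
```

```text
2.8333 [0.44997962 0.04674811 0.28123146] [ 1.79991944e+02  7.23609220e-03 -5.65772447e-02] [-0.80898392 -1.09675574  0.01328631]
specimen [([0.475, -0.169, 0.015], 0.75), ([0.495, 0.106, 0.085], 0.69), ([0.514, 0.206, 0.014], 0.37)]
stand [([0.516, 0.205, 0.014], 0.95)]
knob_top [([0.502, 0.256, 0.156], 0.67), ([0.572, -0.169, 0.012], 0.51)]
nose [([0.504, 0.255, 0.154], 0.56), ([0.45, -0.286, 0.009], 0.26)]
```

View pics/w2b.png

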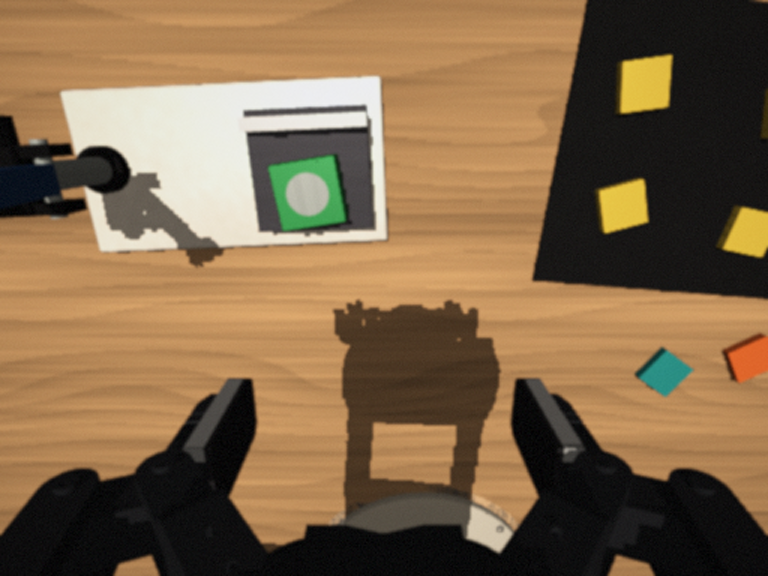

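The view shows:
- white plate corners at about (62,92), (380,77), (386,240), (100,252)
- the specimen at (308,192), turned
- the fence at (306,120)
- the clamp off to the left

I'll fit the stand, then turn the wrist for a side view of the clamp to get the pivot height.

```bash
cat >> h.py <<'E'
def local2w(L,st):
    c,s=np.cos(st[2]),np.sin(st[2]);L=np.atleast_2d(L)
    return np.c_[st[0]+c*L[:,0]-s*L[:,1],st[1]+s*L[:,0]+c*L[:,1],L[:,2]]
E
python3 - <<'E'
from h import *
from scipy.optimize import least_squares
d=np.load('w2.npz');P=d['K'],d['R'],d['t']
uv=(np.array([[62,92],[380,77],[386,240],[100,252],[259,232],[376,230]])+.5)/1.5-.5
L=np.array([[70,160,14],[70,-110,14],[-70,-110,14],[-70,160,14],[-50,-2,50],[-50,-98,50]])/1e3
f=lambda p:(proj(local2w(L,p),P)-uv).ravel()
r=least_squares(f,[.5,.15,0.05]);print(r.x,np.degrees(r.x[2]),r.fun.reshape(-1,2).round(1).tolist())
np.save('st.npy',r.x);st=r.x
print('flush',local2w([.005,-.05,.05],st),'fence',local2w([.03,-.05,.05],st))
im=cv2.imread('pics/w2.png')
c=blobs(im,(45,80,40),(80,255,255))[0]
# top face only: drop side pixels by brightness
hsv=cv2.cvtColor(im,cv2.COLOR_BGR2HSV)
X=np.array([plane(q[0],P,.08)[:2] for q in c])
r=cv2.minAreaRect((X*1e3).astype(np.float32));print('specimen',r)
cth,sth=np.cos(st[2]),np.sin(st[2]);D=np.array(r[0])/1e3-st[:2];print('local',(cth*D[0]+sth*D[1])*1e3,(-sth*D[0]+cth*D[1])*1e3)
E
```

```text
[0.50546308 0.15597927 0.04086643] 2.341473740809038 [[-2.0, -0.9], [1.5, -0.6], [1.7, 1.3], [0.0, 1.0], [0.4, 1.0], [-1.5, -0.8]]
flush [[0.51250166 0.10622529 0.05      ]] fence [[0.53748079 0.10724667 0.05      ]]
specimen ((492.0309753417969, 104.2700424194336), (51.270782470703125, 52.22724533081055), 9.012344360351562)
local -15.533476421730606 -51.11728428528279
```

Emit:
jog_arm([
  {"translation": [-0.015, 0.015, 0.01], "rot": [0, 0, 7]},
  {"translation": [-0.03, 0.03, 0.02], "rot": [0, 0, 14]},
  {"translation": [-0.05, 0.045, 0.02], "rot": [0, 0, 21]},
  {"translation": [-0.06, 0.06, 0.02], "rot": [0, 0, 28]},
  {"translation": [-0.07, 0.07, 0.02], "rot": [0, 0, 35]},
])

```text
clock: 3.45
tool_pos: [0.3793, 0.118, 0.3016]
orientation: [180.0, -0.1, 35.3]
force: [0.1, 0.8, 0.2]
opening: 0.0855
```

Emit:
jog_arm([
  {"translation": [0, 0, 0], "rot": [0, 0, 7]},
  {"translation": [0, 0, 0], "rot": [0, 0, 14]},
  {"translation": [0, 0, 0], "rot": [0, 0, 21]},
  {"translation": [0, 0, 0], "rot": [0, 0, 28]},
  {"translation": [0, 0, 0], "rot": [0, 0, 35]},
])

```text
clock: 3.87
tool_pos: [0.3801, 0.1172, 0.3014]
orientation: [180.0, -0.0, 70.3]
force: [0.7, -1.0, 0.5]
opening: 0.0853
```

Emit:
jog_arm([
  {"translation": [0, 0, 0], "rot": [0, 0, 7]},
  {"translation": [0, 0, 0], "rot": [0, 0, 14]},
  {"translation": [0, 0, 0], "rot": [0, 0, 21]},
  {"translation": [0, 0, 0], "rot": [0, 0, 28]},
  {"translation": [0, 0, 0], "rot": [0, 0, 35]},
])

```text
clock: 4.28
tool_pos: [0.3801, 0.1171, 0.3014]
orientation: [180.0, 0.0, 105.3]
force: [0.5, -0.7, 0.2]
opening: 0.0852
```

Emit:
jog_arm([
  {"translation": [0, 0, 0], "rot": [0, 0, 7]},
  {"translation": [0, 0, 0], "rot": [0, 0, 14]},
  {"translation": [0, 0, 0], "rot": [0, 0, 21]},
  {"translation": [0, 0, 0], "rot": [0, 0, 28]},
  {"translation": [0, 0, 0], "rot": [0, 0, 35]},
])

```text
clock: 4.7
tool_pos: [0.3801, 0.1171, 0.3013]
orientation: [180.0, 0.0, 140.3]
force: [0.5, -0.3, -0.1]
opening: 0.0856
```

Emit:
jog_arm([
  {"translation": [0, 0, 0], "rot": [0, 0, 7]},
  {"translation": [0, 0, 0], "rot": [0, 0, 14]},
  {"translation": [0, 0, 0], "rot": [0, 0, 21]},
  {"translation": [0, 0, 0], "rot": [0, 0, 28]},
  {"translation": [0, 0, 0], "rot": [0, 0, 35]},
])

```text
clock: 5.12
tool_pos: [0.3801, 0.1171, 0.3013]
orientation: [-180.0, 0.0, 175.3]
force: [0.7, 0.7, -0.3]
opening: 0.0857
```

Emit:
jog_arm([
  {"translation": [0, 0.01, -0.01], "rot": [0, -6, 0]},
  {"translation": [0.01, 0.02, -0.02], "rot": [0, -13, 0]},
  {"translation": [0.02, 0.03, -0.03], "rot": [0, -20, 0]},
  {"translation": [0.03, 0.04, -0.03], "rot": [0, -27, 0]},
  {"translation": [0.03, 0.05, -0.04], "rot": [0, -34, 0]},
])

```text
clock: 5.53
tool_pos: [0.4116, 0.1677, 0.2634]
orientation: [176.4, 34.3, 173.8]
force: [0.7, 0.2, 0.4]
opening: 0.0852
```

Emit:
jog_arm([
  {"translation": [0.01, 0, 0], "rot": [0, -6, 0]},
  {"translation": [0.01, 0, 0], "rot": [0, -11, 0]},
  {"translation": [0.01, 0, 0], "rot": [0, -11, 0]},
  {"translation": [0.01, 0, 0], "rot": [0, -11, 0]},
])

```text
clock: 5.87
tool_pos: [0.4195, 0.1675, 0.2612]
orientation: [175.0, 44.7, 173.0]
force: [0.0, -0.1, 0.4]
opening: 0.0854
```

Run:
```python
from h import *
im,P=grab('wrist','w3.png')
s=robot.sense();print(s['clock'],s['tool_pos'],s['orientation'],s['force'],s['joint_positions'])
np.savez('w3.npz',K=P[0],R=P[1],t=P[2])
cv2.imwrite('pics/w3b.png',cv2.resize(im,(768,576),interpolation=cv2.INTER_CUBIC))
```

```text
5.9167 [0.42008143 0.16739128 0.26189271] [175.01052052  44.68547514 172.9082225 ] [-0.03250171 -0.16947974 -0.36075053] [ 23.50811522 -32.36933033 122.72997891 -21.80620067  49.32924263
 -53.22551604]
```

View pics/w3b.png

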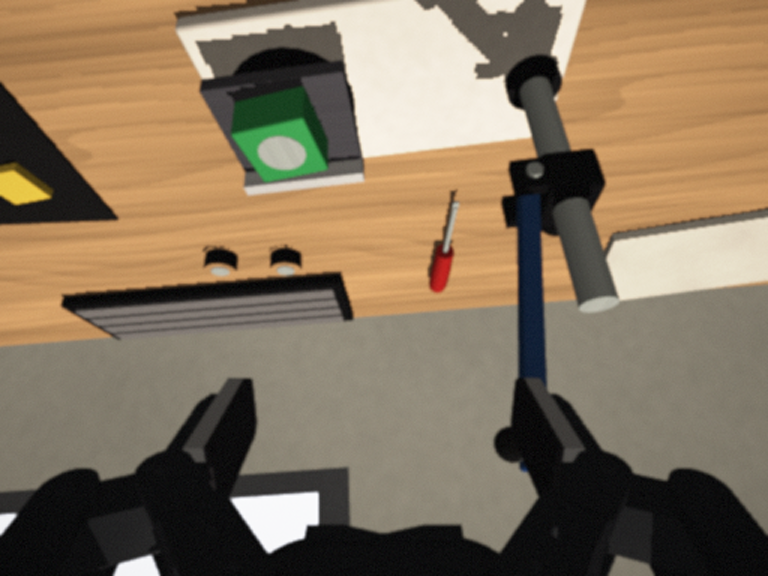

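Run:
```python
from h import *
from scipy.optimize import least_squares
big=lambda a:(np.array(a,float)+.5)/1.5-.5
d=np.load('w2.npz');P2=d['K'],d['R'],d['t'];d=np.load('w3.npz');P3=d['K'],d['R'],d['t']
uv2=big([[62,92],[380,77],[386,240],[100,252],[259,232],[376,230]])
L2=np.array([[70,160,14],[70,-110,14],[-70,-110,14],[-70,160,14],[-50,-2,50],[-50,-98,50]])/1e3
uv3=big([[178,15],[203,88],[346,65],[598,303],[585,0]])
L3=np.array([[-70,-110,14],[-50,-98,50],[-50,-2,50],[5,134,204]])/1e3
st=np.load('st.npy')
print('resid3 px',(proj(local2w(L3,st),P3)-uv3[:4]).round(1).tolist())
f=lambda p:np.r_[(proj(local2w(L2,p),P2)-uv2).ravel(),(proj(local2w(L3,p),P3)-uv3[:4]).ravel()]
r=least_squares(f,st,loss='soft_l1');print('joint',r.x,r.fun.reshape(-1,2).round(1).tolist());np.save('st2.npy',r.x)
for S in(st,r.x):
  # fit pivot h, theta, with local pixel offset correction (du,dv) from post top
  off=uv3[3]-proj(local2w(L3[3],S),P3)[0]
  for px in(-5,-10,-15):
    def g(p,o):
        h,th=p;n=np.array([np.sin(th),np.cos(th)]);u=np.array([-np.cos(th),np.sin(th)])
        nc=.16*u-.011*n
        X=local2w([[px/1e3,.11,h],[.005,.11+nc[0],h+nc[1]]],S)
        return (proj(X,P3)+o-big([[536,171],[511,443]])).ravel()
    for o in(np.zeros(2),off):
        q=least_squares(g,[.115,1.4],args=(o,));print(px,o.round(1),q.x.round(4),'gap',round((q.x[0]-.1)*1e3,1),q.fun.round(1))
```

```text
resid3 px [[-5.5, 8.6], [-5.0, 1.3], [-3.4, 3.6], [-0.6, 0.8]]
joint [0.50489368 0.15765933 0.03705485] [[-3.2, -0.9], [0.4, 0.2], [0.3, 2.0], [-1.4, 1.0], [-1.0, 1.4], [-2.9, -0.0], [-4.1, 7.4], [-3.5, 0.3], [-1.5, 2.9], [1.3, 0.6]]
-5 [0. 0.] [0.1179 1.4027] gap 17.9 [-5.5  5.9  0.5 -2.8]
-5 [ 0.6 -0.8] [0.1186 1.3989] gap 18.6 [-4.8  5.7  0.5 -2.8]
-10 [0. 0.] [0.119  1.4004] gap 19.0 [-4.3  3.4  0.2 -1.4]
-10 [ 0.6 -0.8] [0.1197 1.3967] gap 19.7 [-3.6  3.2  0.2 -1.4]
-15 [0. 0.] [0.1201 1.398 ] gap 20.1 [-3.1  0.8  0.  -0. ]
-15 [ 0.6 -0.8] [0.1208 1.3942] gap 20.8 [-2.3  0.6  0.  -0. ]
-5 [0. 0.] [0.1181 1.3922] gap 18.1 [-3.7  5.9  0.5 -3.1]
-5 [-1.3 -0.6] [0.1187 1.3976] gap 18.7 [-4.9  5.7  0.5 -2.8]
-10 [0. 0.] [0.1192 1.3899] gap 19.2 [-2.4  3.3  0.3 -1.7]
-10 [-1.3 -0.6] [0.1197 1.3953] gap 19.7 [-3.6  3.2  0.2 -1.4]
-15 [0. 0.] [0.1203 1.3874] gap 20.3 [-1.1  0.8  0.1 -0.3]
-15 [-1.3 -0.6] [0.1208 1.3929] gap 20.8 [-2.3  0.6 -0.   0. ]
```

Only one corner of the specimen view is needed here. In this inverted view the pivot pin is at (536,171), the nose at (511,443) and the post top at (598,303). They give a gap close to 20 mm, which is on the border between 2 and 3 shims. I'll settle it by touching the upright knob's top edge: its height is h + 0.177, nearly independent of the clamp angle.

Emit:
jog_arm([
  {"translation": [-0.01, 0, 0.02], "rot": [0, 7, 0]},
  {"translation": [-0.02, 0, 0.04], "rot": [0, 14, 0]},
  {"translation": [-0.03, 0, 0.06], "rot": [0, 21, 0]},
  {"translation": [-0.03, 0, 0.08], "rot": [0, 28, 0]},
  {"translation": [-0.03, 0, 0.09], "rot": [0, 35, 0]},
], hand=1)

```text
clock: 6.33
tool_pos: [0.3907, 0.1678, 0.356]
orientation: [178.9, 9.8, 175.0]
force: [0.0, 0.9, 0.2]
opening: 0.0255
```

Emit:
jog_arm([
  {"translation": [0, 0, 0], "rot": [0, 5, 0]},
  {"translation": [0, 0, 0], "rot": [0, 10, 0]},
  {"translation": [0, 0, 0], "rot": [0, 10, 0]},
])

```text
clock: 6.58
tool_pos: [0.3924, 0.1672, 0.3509]
orientation: [180.0, -0.5, 174.9]
force: [0.8, 0.1, -0.1]
opening: 0.0003
```

Emit:
jog_arm([
  {"translation": [0.03, 0.02, 0], "rot": [0, 0, 6.9]},
  {"translation": [0.06, 0.04, 0], "rot": [0, 0, 6.9]},
  {"translation": [0.09, 0.06, 0], "rot": [0, 0, 6.9]},
  {"translation": [0.117, 0.08, 0], "rot": [0, 0, 6.9]},
  {"translation": [0.117, 0.08, 0], "rot": [0, 0, 6.9]},
])

```text
clock: 7.0
tool_pos: [0.5107, 0.2499, 0.349]
orientation: [180.0, -0.1, -178.0]
force: [-0.9, -0.2, -1.2]
opening: -0.0
```

Emit:
jog_arm([
  {"translation": [0, 0, -0.015], "rot": [0, 0, 0]},
  {"translation": [0, 0, -0.03], "rot": [0, 0, 0]},
  {"translation": [0, 0, -0.03], "rot": [0, 0, 0]},
])

```text
clock: 7.25
tool_pos: [0.5069, 0.2474, 0.319]
orientation: [180.0, -0.1, -178.1]
force: [0.1, -0.8, -1.1]
opening: -0.0001
```

Run:
```python
from h import *
s=robot.sense();print(s['clock'],s['tool_pos'],s['orientation'],s['force'])
a,P=grab('scene');print(P[1]@0*0) if 0 else None
t,Pt=grab('top');
a=cv2.resize(a[60:190,240:400],(480,390),interpolation=3);t=cv2.resize(t[150:250,130:230],(390,390),interpolation=3)
cv2.imwrite('pics/t4.png',a)
```

```text
7.25 [0.5069051  0.24742583 0.31903961] [ 1.79994481e+02 -1.36902356e-01 -1.78081698e+02] [ 0.14237546 -0.82543756 -1.1319928 ]
```

View pics/t4.png

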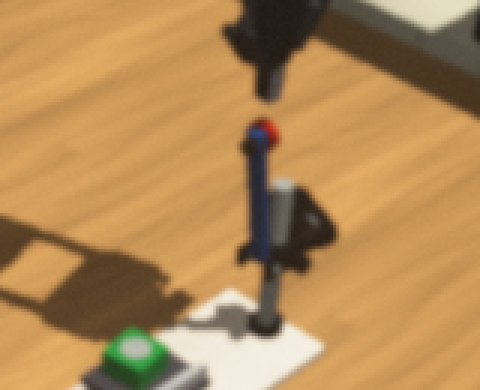

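The closed fingers hang over the knob with about 20 mm of clearance. Stepping down to contact.

Emit:
jog_arm([
  {"translation": [0, 0, -0.006], "rot": [0, 0, 0]},
  {"translation": [0, 0, -0.012], "rot": [0, 0, 0]},
  {"translation": [0, 0, -0.012], "rot": [0, 0, 0]},
])

```text
clock: 7.6
tool_pos: [0.5069, 0.2474, 0.3085]
orientation: [-180.0, -0.0, -178.1]
force: [-0.4, -0.1, 0.9]
opening: 0.0001
```

Emit:
jog_arm([
  {"translation": [0, 0, -0.002], "rot": [0, 0, 0]},
  {"translation": [0, 0, -0.002], "rot": [0, 0, 0]},
])

```text
clock: 7.77
tool_pos: [0.5071, 0.2475, 0.3072]
orientation: [-180.0, -0.0, -178.1]
force: [0.5, 1.0, -0.1]
opening: 0.0002
```

Emit:
jog_arm([
  {"translation": [0, 0, -0.002], "rot": [0, 0, 0]},
  {"translation": [0, 0, -0.002], "rot": [0, 0, 0]},
])

```text
clock: 7.93
tool_pos: [0.5071, 0.2475, 0.3051]
orientation: [-180.0, -0.0, -178.1]
force: [-0.2, 1.0, -0.2]
opening: -0.0001
```

Emit:
jog_arm([
  {"translation": [0, 0, -0.002], "rot": [0, 0, 0]},
  {"translation": [0, 0, -0.002], "rot": [0, 0, 0]},
])

```text
clock: 8.1
tool_pos: [0.5071, 0.2476, 0.303]
orientation: [-180.0, -0.0, -178.1]
force: [-0.1, -0.1, -0.5]
opening: 0.0002
```

Emit:
jog_arm([
  {"translation": [0, 0, -0.001], "rot": [0, 0, 0]},
  {"translation": [0, 0, -0.001], "rot": [0, 0, 0]},
])

```text
clock: 8.27
tool_pos: [0.5071, 0.2476, 0.3021]
orientation: [-180.0, -0.0, -178.1]
force: [1.7, -0.5, -1.1]
opening: 0.0002
```

Emit:
jog_arm([
  {"translation": [0, 0, -0.001], "rot": [0, 0, 0]},
  {"translation": [0, 0, -0.001], "rot": [0, 0, 0]},
])

```text
clock: 8.43
tool_pos: [0.5071, 0.2476, 0.3011]
orientation: [-180.0, -0.0, -178.1]
force: [0.3, -0.2, 0.4]
opening: 0.0
```

Emit:
jog_arm([
  {"translation": [0, 0, -0.001], "rot": [0, 0, 0]},
  {"translation": [0, 0, -0.001], "rot": [0, 0, 0]},
])

```text
clock: 8.6
tool_pos: [0.5071, 0.2476, 0.3001]
orientation: [-180.0, -0.0, -178.1]
force: [-0.1, 0.4, -0.1]
opening: -0.0001
```

Emit:
jog_arm([
  {"translation": [0, 0, -0.001], "rot": [0, 0, 0]},
  {"translation": [0, 0, -0.001], "rot": [0, 0, 0]},
])

```text
clock: 8.77
tool_pos: [0.5071, 0.2475, 0.2991]
orientation: [-180.0, -0.0, -178.1]
force: [-0.8, 0.0, -0.8]
opening: 0.0002
```

Emit:
jog_arm([
  {"translation": [0, 0, -0.001], "rot": [0, 0, 0]},
  {"translation": [0, 0, -0.001], "rot": [0, 0, 0]},
])

```text
clock: 8.93
tool_pos: [0.507, 0.2475, 0.2981]
orientation: [-180.0, -0.0, -178.1]
force: [0.2, 0.5, 0.1]
opening: -0.0003
```

Emit:
jog_arm([
  {"translation": [0, 0, -0.001], "rot": [0, 0, 0]},
  {"translation": [0, 0, -0.001], "rot": [0, 0, 0]},
])

```text
clock: 9.1
tool_pos: [0.5071, 0.2476, 0.2974]
orientation: [180.0, 0.0, -178.1]
force: [-0.6, 0.3, 3.7]
opening: -0.0001
```

Emit:
jog_arm([
  {"translation": [0, 0, -0.001], "rot": [0, 0, 0]},
  {"translation": [0, 0, -0.001], "rot": [0, 0, 0]},
])

```text
clock: 9.27
tool_pos: [0.5073, 0.2476, 0.2971]
orientation: [180.0, 0.1, -178.1]
force: [-1.6, -0.4, 7.8]
opening: -0.0003
```

Emit:
jog_arm([
  {"translation": [0, 0, -0.001], "rot": [0, 0, 0]},
  {"translation": [0, 0, -0.001], "rot": [0, 0, 0]},
])

```text
clock: 9.43
tool_pos: [0.5073, 0.2476, 0.2969]
orientation: [180.0, 0.1, -178.1]
force: [-3.0, -1.5, 15.1]
opening: 0.0001
```

Contact is at z ≈ 0.2977, so the pivot is at about 0.1206 and the gap about 20.6 mm. That takes 3 shims, and even a 3 mm error leaves the final angle under 0.085. Next I push the specimen.

Emit:
jog_arm([
  {"translation": [0, 0, 0.035], "rot": [0, 0, 0]},
  {"translation": [-0.02, -0.035, 0.04], "rot": [0, 0, 0]},
  {"translation": [-0.04, -0.07, 0.04], "rot": [0, 0, 0]},
  {"translation": [-0.06, -0.105, 0.04], "rot": [0, 0, 0]},
  {"translation": [-0.08, -0.145, 0.03], "rot": [0, 0, 0]},
], hand=0.7)

```text
clock: 9.85
tool_pos: [0.4279, 0.1053, 0.3272]
orientation: [-180.0, 0.1, -178.1]
force: [1.4, -0.9, -0.0]
opening: 0.0255
```

Emit:
jog_arm([
  {"translation": [0, 0, -0.04], "rot": [0, 0, 0]},
  {"translation": [0, 0, -0.08], "rot": [0, 0, 0]},
  {"translation": [0, 0, -0.12], "rot": [0, 0, 0]},
  {"translation": [0, 0, -0.16], "rot": [0, 0, 0]},
  {"translation": [0, 0, -0.2], "rot": [0, 0, 0]},
])

```text
clock: 10.27
tool_pos: [0.4285, 0.106, 0.1246]
orientation: [-180.0, 0.0, -178.1]
force: [0.6, -0.5, -0.7]
opening: 0.0255
```

Emit:
jog_arm([
  {"translation": [0, 0, -0.03], "rot": [0, 0, 0]},
  {"translation": [0, 0, -0.064], "rot": [0, 0, 0]},
  {"translation": [0, 0, -0.064], "rot": [0, 0, 0]},
  {"translation": [0, 0, -0.064], "rot": [0, 0, 0]},
])

```text
clock: 10.6
tool_pos: [0.4283, 0.1061, 0.0619]
orientation: [-180.0, -0.2, -178.1]
force: [0.5, -0.3, 1.3]
opening: 0.0255
```

Run:
```python
from h import *
s=robot.sense();print(s['clock'],s['tool_pos'],s['orientation'],s['force'],s['opening'])
im,P=grab('scene');cv2.imwrite('pics/t5.png',cv2.resize(im[110:230,220:380],(640,480),interpolation=3))
```

```text
10.6 [0.42826486 0.10614068 0.06192535] [-1.79989283e+02 -1.56537573e-01 -1.78119283e+02] [ 0.504346   -0.27423841  1.28860528] 0.025457214153439878
```

View pics/t5.png

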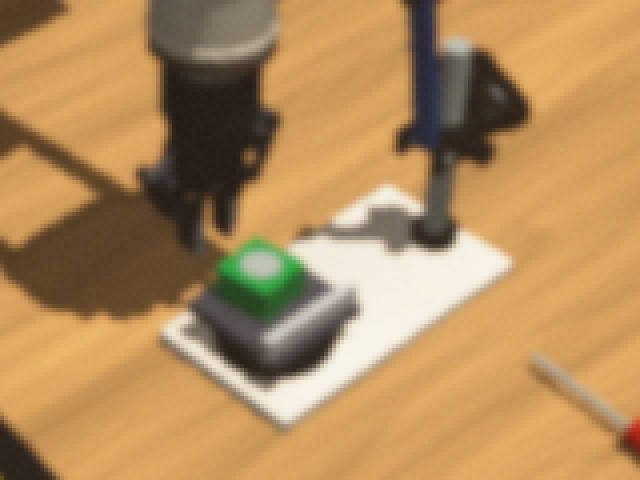

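Both fingers are behind the specimen, ready to push it towards the fence.

Emit:
jog_arm([
  {"translation": [0.01, 0.0, 0], "rot": [0, 0, 0]},
  {"translation": [0.018, 0.001, 0], "rot": [0, 0, 0]},
  {"translation": [0.024, 0.001, 0], "rot": [0, 0, 0]},
  {"translation": [0.028, 0.001, 0], "rot": [0, 0, 0]},
  {"translation": [0.032, 0.001, 0], "rot": [0, 0, 0]},
])

```text
clock: 11.07
tool_pos: [0.4616, 0.1072, 0.0626]
orientation: [-180.0, 0.0, -178.1]
force: [-2.7, 0.2, 1.9]
opening: 0.0255
```

Emit:
jog_arm([
  {"translation": [0.003, 0, 0], "rot": [0, 0, 0]},
  {"translation": [0.006, 0, 0], "rot": [0, 0, 0]},
  {"translation": [0.009, 0, 0], "rot": [0, 0, 0]},
  {"translation": [0.011, 0, 0], "rot": [0, 0, 0]},
])

```text
clock: 11.4
tool_pos: [0.4722, 0.1072, 0.0622]
orientation: [-180.0, -0.0, -178.1]
force: [-3.0, 0.2, 2.7]
opening: 0.0254
```

Emit:
jog_arm([
  {"translation": [0.001, 0, 0], "rot": [0, 0, 0]},
  {"translation": [0.002, 0, 0], "rot": [0, 0, 0]},
])

```text
clock: 11.57
tool_pos: [0.4739, 0.1072, 0.0622]
orientation: [-180.0, -0.0, -178.1]
force: [-1.9, -0.2, 2.3]
opening: 0.0258
```

Emit:
jog_arm([
  {"translation": [0.001, 0, 0], "rot": [0, 0, 0]},
  {"translation": [0.002, 0, 0], "rot": [0, 0, 0]},
])

```text
clock: 11.73
tool_pos: [0.4759, 0.1072, 0.0621]
orientation: [-180.0, 0.0, -178.1]
force: [-1.3, -0.3, -0.2]
opening: 0.0258
```

Contact, but not at the fence yet. I continue in 1 mm steps.

Emit:
jog_arm([
  {"translation": [0.001, 0, 0], "rot": [0, 0, 0]},
  {"translation": [0.002, 0, 0], "rot": [0, 0, 0]},
])

```text
clock: 11.9
tool_pos: [0.4766, 0.1072, 0.062]
orientation: [-180.0, -0.2, -178.1]
force: [-24.0, -1.6, 16.5]
opening: 0.0258
```

Emit:
jog_arm([
  {"translation": [0.001, 0, 0], "rot": [0, 0, 0]},
  {"translation": [0.001, 0, 0], "rot": [0, 0, 0]},
])

```text
clock: 12.07
tool_pos: [0.4766, 0.1072, 0.062]
orientation: [-180.0, -0.3, -178.1]
force: [-26.1, -2.3, 18.9]
opening: 0.0257
```

Emit:
jog_arm([
  {"translation": [0.001, 0, 0], "rot": [0, 0, 0]},
  {"translation": [0.001, 0, 0], "rot": [0, 0, 0]},
])

```text
clock: 12.23
tool_pos: [0.4767, 0.1071, 0.062]
orientation: [-180.0, -0.4, -178.1]
force: [-35.3, -2.2, 26.4]
opening: 0.0257
```

Emit:
jog_arm([
  {"translation": [0.001, 0, 0], "rot": [0, 0, 0]},
  {"translation": [0.001, 0, 0], "rot": [0, 0, 0]},
])

```text
clock: 12.4
tool_pos: [0.4768, 0.1071, 0.062]
orientation: [-180.0, -0.6, -178.1]
force: [-45.6, -3.4, 33.9]
opening: 0.0257
```

The specimen is firmly on the fence (45 N). I back off, lift and check from the wrist.

Emit:
jog_arm([
  {"translation": [-0.02, 0, 0], "rot": [0, 0, 0]},
  {"translation": [-0.04, 0, 0.02], "rot": [0, 0, 0]},
  {"translation": [-0.05, 0, 0.06], "rot": [0, 0, 0]},
  {"translation": [-0.05, 0, 0.1], "rot": [0, 0, 0]},
  {"translation": [-0.05, 0, 0.14], "rot": [0, 0, 0]},
], hand=0)

```text
clock: 12.82
tool_pos: [0.4301, 0.1072, 0.2041]
orientation: [-180.0, 0.0, -178.1]
force: [1.2, 0.4, 0.5]
opening: 0.0836
```

Emit:
jog_arm([
  {"translation": [0, 0, 0.03], "rot": [0, 0, 0]},
  {"translation": [0, 0, 0.03], "rot": [0, 0, 0]},
  {"translation": [0, 0, 0.03], "rot": [0, 0, 0]},
])

```text
clock: 13.07
tool_pos: [0.4316, 0.1073, 0.2338]
orientation: [180.0, 0.2, -178.1]
force: [-0.3, 0.2, -0.9]
opening: 0.0855
```

Run:
```python
from h import *
im,P=grab('wrist','w5.png')
s=robot.sense();print(s['clock'],s['tool_pos'],s['orientation'],s['force'])
np.savez('w5.npz',K=P[0],R=P[1],t=P[2])
cv2.imwrite('pics/w5b.png',cv2.resize(im,(768,576),interpolation=cv2.INTER_CUBIC))
c=blobs(im,(45,80,40),(80,255,255))[0];print('green px area',cv2.contourArea(c),cv2.minAreaRect(c))
```

```text
13.1167 [0.43102887 0.10717978 0.232197  ] [-1.79995441e+02  4.89680150e-02 -1.78116410e+02] [0.14289214 0.32098701 0.09221343]
green px area 2054.5 ((248.5, 239.5), (49.0, 45.0), 90.0)
```

View pics/w5b.png

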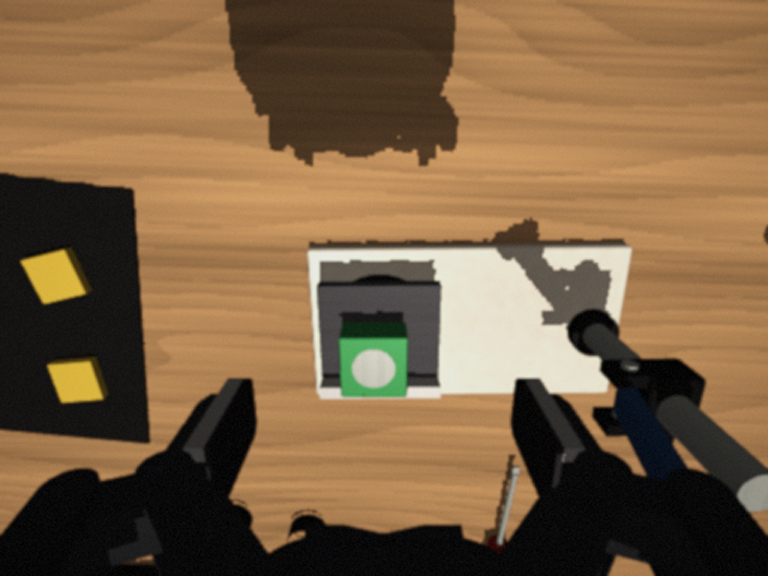

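The specimen sits square against the fence, disc centre at (374,369). I refine the stand pose and the shims.

Run:
```python
from h import *
from scipy.optimize import least_squares
big=lambda a:(np.array(a,float)+.5)/1.5-.5
P={}
for k in('w2','w5'): d=np.load(k+'.npz');P[k]=d['K'],d['R'],d['t']
uv2=big([[62,92],[380,77],[386,240],[100,252],[259,232],[376,230]])
L2=np.array([[70,160,14],[70,-110,14],[-70,-110,14],[-70,160,14],[-50,-2,50],[-50,-98,50]])/1e3
uv5=big([[309,250],[630,247],[608,391],[318,284],[440,283]])
L5=np.array([[-70,-110,14],[-70,160,14],[70,160,14],[-50,-98,50],[-50,-2,50]])/1e3
f5=lambda p:(proj(local2w(L5,p),P['w5'])-uv5).ravel()
f2=lambda p:(proj(local2w(L2,p),P['w2'])-uv2).ravel()
for f in(f2,f5,lambda p:np.r_[f2(p),f5(p)]):
    r=least_squares(f,[.505,.157,.04],loss='soft_l1');print(r.x.round(4),'flush',local2w([.005,-.05,.05],r.x).round(4),r.fun.reshape(-1,2).round(1).tolist())
print('disc',plane(big([374,369]),P['w5'],.08))
for k in P: print(k);shims(cv2.imread(f'pics/{k}.png'),P[k],.014)
```

```text
[0.5054 0.1562 0.0409] flush [[0.5124 0.1064 0.05  ]] [[-2.2, -0.8], [1.3, -0.6], [1.6, 1.3], [-0.1, 1.1], [0.3, 1.0], [-1.6, -0.7]]
[0.5059 0.1575 0.0414] flush [[0.5129 0.1078 0.05  ]] [[-1.9, -1.2], [2.9, -1.1], [-0.0, 1.4], [-1.4, 0.7], [1.2, 0.7]]
[0.5055 0.1567 0.0424] flush [[0.5127 0.107  0.05  ]] [[-2.7, -0.8], [0.8, -0.9], [1.2, 1.1], [-0.4, 1.1], [-0.1, 0.9], [-2.0, -1.0], [-2.6, -1.4], [2.3, -1.5], [-0.5, 1.1], [-2.1, 0.5], [0.5, 0.4]]
disc [0.51394829 0.10380162 0.08      ]
w2
shim [ 573.7 -169.4] size [40.8 41.3] yaw 7.4 px [430.  56.]
shim [ 473.1 -168.4] size [41.5 41.3] yaw 15.6 px [415. 137.]
shim [ 449.2 -290.7] size [41.  40.8] yaw -11.1 px [499. 155.]
w5
shim [ 472.4 -168.6] size [40.4 40.4] yaw 16.1 px [ 35. 184.]
shim [ 573.  -169.4] size [41.1 40.7] yaw 6.8 px [ 50. 254.]
```

The fits agree within 1.5 mm: flush mark at (0.5127, 0.107), shim A at (0.4727, -0.169) with yaw 16. Fetching A.

Emit:
jog_arm([
  {"translation": [0.007, -0.039, -0.01], "rot": [0, 0, 5]},
  {"translation": [0.014, -0.078, -0.02], "rot": [0, 0, 10]},
  {"translation": [0.02, -0.117, -0.03], "rot": [0, 0, 14]},
  {"translation": [0.027, -0.156, -0.04], "rot": [0, 0, 14]},
  {"translation": [0.034, -0.195, -0.05], "rot": [0, 0, 14]},
], hand=0.38)

```text
clock: 13.53
tool_pos: [0.4643, -0.0895, 0.1804]
orientation: [179.9, -0.1, -164.1]
force: [1.1, 0.6, -0.4]
opening: 0.0532
```

Emit:
jog_arm([
  {"translation": [0.007, -0.035, -0.015], "rot": [0, 0, 0]},
  {"translation": [0.007, -0.065, -0.04], "rot": [0, 0, 0]},
  {"translation": [0.007, -0.081, -0.075], "rot": [0, 0, 0]},
  {"translation": [0.007, -0.081, -0.11], "rot": [0, 0, 0]},
  {"translation": [0.007, -0.081, -0.13], "rot": [0, 0, 0]},
])

```text
clock: 13.95
tool_pos: [0.4695, -0.1689, 0.0472]
orientation: [179.8, -0.2, -164.2]
force: [-0.2, 0.1, -1.3]
opening: 0.0529
```

Emit:
jog_arm([
  {"translation": [0, 0, 0], "rot": [0, 0, 0]},
  {"translation": [0, 0, 0], "rot": [0, 0, 0]},
])

```text
clock: 14.12
tool_pos: [0.4711, -0.1684, 0.0511]
orientation: [179.9, -0.1, -164.1]
force: [-0.2, -0.5, 0.7]
opening: 0.0528
```

Run:
```python
from h import *
im,P=grab('wrist','w6.png')
s=robot.sense();print(s['clock'],s['tool_pos'],s['orientation'],s['force'],s['opening'])
shims(im,P,.014)
```

```text
14.1667 [ 0.47196153 -0.16871888  0.05255823] [ 1.79988658e+02 -1.98264589e-02 -1.64103975e+02] [-0.20055519 -0.44896865  0.40107172] 0.0531316986725181
shim [ 448.3 -291.2] size [40.8 40.8] yaw -11.5 px [ 65. 136.]
shim [ 472.6 -169.3] size [40.3 40.7] yaw 15.7 px [252. 223.]
shim [ 553.1 -300.2] size [41.4 40.8] yaw 8.8 px [ 41. 278.]
shim [ 572.2 -169.5] size [40.9 39.1] yaw 7.6 px [217. 336.]
```

View pics/w6.png

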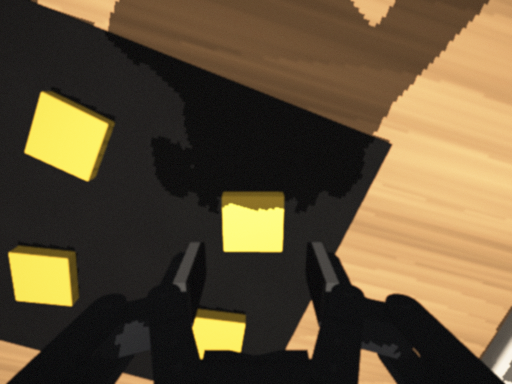

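The shim at (252,223) is centred between the fingers and aligned. Descend and grip.

Emit:
jog_arm([
  {"translation": [0, 0, -0.02], "rot": [0, 0, 0]},
  {"translation": [0, 0, -0.038], "rot": [0, 0, 0]},
  {"translation": [0, 0, -0.044], "rot": [0, 0, 0]},
  {"translation": [0, 0, -0.046], "rot": [0, 0, 0]},
  {"translation": [0, 0, -0.046], "rot": [0, 0, 0]},
])

```text
clock: 14.58
tool_pos: [0.4724, -0.1689, 0.0071]
orientation: [-180.0, 0.0, -164.1]
force: [-0.3, 1.0, -1.2]
opening: 0.0532
```

Emit:
jog_arm([
  {"translation": [0, 0, -0.002], "rot": [0, 0, 0]},
  {"translation": [0, 0, -0.003], "rot": [0, 0, 0]},
  {"translation": [0, 0, -0.003], "rot": [0, 0, 0]},
])

```text
clock: 14.83
tool_pos: [0.4722, -0.169, 0.0037]
orientation: [-180.0, 0.0, -164.1]
force: [-0.1, 0.3, -0.7]
opening: 0.053
```

Emit:
jog_arm([
  {"translation": [0, 0, 0], "rot": [0, 0, 0]},
  {"translation": [0, 0, 0], "rot": [0, 0, 0]},
  {"translation": [0, 0, 0], "rot": [0, 0, 0]},
  {"translation": [0, 0, 0], "rot": [0, 0, 0]},
], hand=1)

```text
clock: 15.17
tool_pos: [0.4721, -0.1689, 0.0039]
orientation: [-180.0, 0.0, -164.1]
force: [-3.0, 1.5, 10.1]
opening: 0.0385
```

Emit:
jog_arm([
  {"translation": [0, 0, 0.03], "rot": [0, 0, 0]},
  {"translation": [0, 0, 0.06], "rot": [0, 0, 0]},
  {"translation": [0, 0, 0.1], "rot": [0, 0, 0]},
  {"translation": [0, 0, 0.14], "rot": [0, 0, 0]},
  {"translation": [0, 0, 0.14], "rot": [0, 0, 0]},
])

```text
clock: 15.58
tool_pos: [0.4743, -0.17, 0.1509]
orientation: [-179.6, 0.4, -164.1]
force: [1.4, -0.7, 0.9]
opening: 0.038
```

Emit:
jog_arm([
  {"translation": [0.007, 0.039, 0], "rot": [0, 0, -5]},
  {"translation": [0.014, 0.078, 0], "rot": [0, 0, -10]},
  {"translation": [0.02, 0.117, 0], "rot": [0, 0, -13.5]},
  {"translation": [0.027, 0.156, 0], "rot": [0, 0, -13.5]},
  {"translation": [0.034, 0.195, 0], "rot": [0, 0, -13.5]},
])

```text
clock: 16.0
tool_pos: [0.5058, 0.028, 0.1435]
orientation: [-180.0, 0.0, -177.7]
force: [0.6, -0.7, -0.5]
opening: 0.038
```

Emit:
jog_arm([
  {"translation": [0.003, 0.035, 0], "rot": [0, 0, 0]},
  {"translation": [0.0065, 0.065, 0], "rot": [0, 0, 0]},
  {"translation": [0.0065, 0.081, 0], "rot": [0, 0, 0]},
  {"translation": [0.0065, 0.081, -0.01], "rot": [0, 0, 0]},
  {"translation": [0.0065, 0.081, -0.02], "rot": [0, 0, 0]},
])

```text
clock: 16.42
tool_pos: [0.5125, 0.1079, 0.1229]
orientation: [-180.0, 0.1, -177.5]
force: [-0.4, -0.7, -1.3]
opening: 0.0385
```

Emit:
jog_arm([
  {"translation": [0, 0, 0], "rot": [0, 0, 0]},
  {"translation": [0, 0, 0], "rot": [0, 0, 0]},
  {"translation": [0, 0, 0], "rot": [0, 0, 0]},
])

```text
clock: 16.67
tool_pos: [0.5125, 0.1063, 0.1232]
orientation: [-180.0, -0.0, -177.7]
force: [-0.1, 0.3, 0.1]
opening: 0.0385
```

Run:
```python
from h import *
im,P=grab('wrist','w7.png')
s=robot.sense();print(s['clock'],s['tool_pos'],s['orientation'],s['force'],s['opening'])
shims(im,P,s['tool_pos'][2]+.010)
```

```text
16.7167 [0.51261116 0.10639033 0.12347901] [-1.79989824e+02  1.77725747e-02 -1.77689638e+02] [-0.02353121  0.42308504  0.01458857] 0.037972763865175015
shim [521.6 107.4] size [19.3 39.3] yaw 2.3 px [256. 279.]
```

View pics/w7.png

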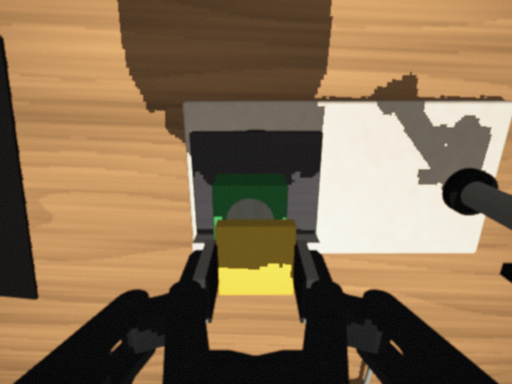

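The shim is held level over the specimen at (256,258). Lower it, then release.

Emit:
jog_arm([
  {"translation": [0, 0, -0.02], "rot": [0, 0, 0]},
  {"translation": [0, 0, -0.034], "rot": [0, 0, 0]},
  {"translation": [0, 0, -0.04], "rot": [0, 0, 0]},
  {"translation": [0, 0, -0.042], "rot": [0, 0, 0]},
  {"translation": [0, 0, -0.042], "rot": [0, 0, 0]},
])

```text
clock: 17.13
tool_pos: [0.5125, 0.1069, 0.0814]
orientation: [-180.0, -0.0, -177.6]
force: [0.3, -0.5, -0.6]
opening: 0.0385
```

Emit:
jog_arm([
  {"translation": [0, 0, -0.001], "rot": [0, 0, 0]},
  {"translation": [0, 0, -0.001], "rot": [0, 0, 0]},
])

```text
clock: 17.3
tool_pos: [0.5128, 0.1071, 0.0809]
orientation: [-180.0, 0.1, -177.6]
force: [0.2, 0.0, -0.6]
opening: 0.0378
```

Emit:
jog_arm([
  {"translation": [0, 0, -0.0005], "rot": [0, 0, 0]},
  {"translation": [0, 0, -0.001], "rot": [0, 0, 0]},
  {"translation": [0, 0, -0.001], "rot": [0, 0, 0]},
])

```text
clock: 17.55
tool_pos: [0.5127, 0.1072, 0.08]
orientation: [-180.0, 0.1, -177.6]
force: [-3.1, -0.2, 7.2]
opening: 0.038
```

Emit:
jog_arm([
  {"translation": [0, 0, 0], "rot": [0, 0, 0]},
  {"translation": [0, 0, 0], "rot": [0, 0, 0]},
  {"translation": [0, 0, 0], "rot": [0, 0, 0]},
], hand=0.4)

```text
clock: 17.8
tool_pos: [0.5124, 0.1072, 0.0793]
orientation: [-180.0, 0.0, -177.6]
force: [0.3, -0.3, -0.5]
opening: 0.0512
```

Emit:
jog_arm([
  {"translation": [0, 0, 0.01], "rot": [0, 0, 0]},
  {"translation": [0, 0, 0.03], "rot": [0, 0, 0]},
  {"translation": [0, 0, 0.06], "rot": [0, 0, 0]},
  {"translation": [0, 0, 0.09], "rot": [0, 0, 0]},
  {"translation": [0, 0, 0.09], "rot": [0, 0, 0]},
])

```text
clock: 18.22
tool_pos: [0.5143, 0.1073, 0.1756]
orientation: [180.0, 0.4, -177.6]
force: [0.4, -0.5, 1.3]
opening: 0.0511
```

Run:
```python
from h import *
im,P=grab('wrist','w8.png')
s=robot.sense();print(s['clock'],s['tool_pos'],s['orientation'],s['force'],s['opening'])
shims(im,P,.09)
```

```text
18.2667 [0.51370406 0.10730621 0.1728407 ] [-179.99879963    0.31422336 -177.60861403] [-0.28049156  0.09480512 -0.91752887] 0.05140779766212772
shim [512.1 108. ] size [39.3 40.3] yaw 2.4 px [255. 194.]
shim [536.6 -96. ] size [30.3 21. ] yaw 7.1 px [  9. 214.]
```

The first shim lies at (0.5121, 0.108), within 1 mm of the mark. Now shim D at (0.573, -0.1694), yaw 7.3.

Emit:
jog_arm([
  {"translation": [0.008, -0.038, 0.0], "rot": [0, 0, 2]},
  {"translation": [0.016, -0.076, 0], "rot": [0, 0, 4.9]},
  {"translation": [0.024, -0.114, 0], "rot": [0, 0, 4.9]},
  {"translation": [0.032, -0.152, -0.01], "rot": [0, 0, 4.9]},
  {"translation": [0.04, -0.19, -0.02], "rot": [0, 0, 4.9]},
])

```text
clock: 18.68
tool_pos: [0.5524, -0.0846, 0.1491]
orientation: [-180.0, 0.0, -172.7]
force: [0.4, -0.4, -0.6]
opening: 0.0515
```

Emit:
jog_arm([
  {"translation": [0.01, -0.035, -0.015], "rot": [0, 0, 0]},
  {"translation": [0.0206, -0.065, -0.035], "rot": [0, 0, 0]},
  {"translation": [0.0206, -0.0866, -0.065], "rot": [0, 0, 0]},
  {"translation": [0.0206, -0.0866, -0.095], "rot": [0, 0, 0]},
  {"translation": [0.0206, -0.0866, -0.1], "rot": [0, 0, 0]},
])

```text
clock: 19.1
tool_pos: [0.5703, -0.1696, 0.0437]
orientation: [179.8, -0.4, -172.8]
force: [0.0, 0.8, -1.5]
opening: 0.0509
```

Emit:
jog_arm([
  {"translation": [0, 0, 0], "rot": [0, 0, 0]},
  {"translation": [0, 0, 0], "rot": [0, 0, 0]},
  {"translation": [0, 0, 0], "rot": [0, 0, 0]},
])

```text
clock: 19.35
tool_pos: [0.5739, -0.169, 0.0513]
orientation: [-179.9, 0.1, -172.7]
force: [-0.4, -0.5, -0.7]
opening: 0.0511
```

Run:
```python
from h import *
im,P=grab('wrist','w9.png')
s=robot.sense();print(s['clock'],s['tool_pos'],s['orientation'],s['force'],s['opening'])
shims(im,P,.014)
```

```text
19.4 [ 0.57395528 -0.16907077  0.05133252] [-1.79910081e+02  1.41225771e-01 -1.72660568e+02] [ 0.98223181 -1.08500157 -0.08610686] 0.051129370054908654
shim [ 553.2 -298.8] size [41.  43.8] yaw 9.2 px [ 50. 166.]
shim [ 572.3 -170.3] size [42.1 41. ] yaw 7.3 px [253. 220.]
shim [ 468. -292.] size [11.5 38.8] yaw 7.3 px [49.  7.]
```

Emit:
jog_arm([
  {"translation": [0, 0, -0.02], "rot": [0, 0, 0]},
  {"translation": [0, 0, -0.035], "rot": [0, 0, 0]},
  {"translation": [0, 0, -0.043], "rot": [0, 0, 0]},
  {"translation": [0, 0, -0.046], "rot": [0, 0, 0]},
  {"translation": [0, 0, -0.046], "rot": [0, 0, 0]},
])

```text
clock: 19.82
tool_pos: [0.5732, -0.1692, 0.0036]
orientation: [-180.0, 0.0, -172.7]
force: [0.3, 0.9, 0.2]
opening: 0.0514
```

Emit:
jog_arm([
  {"translation": [0, 0, 0], "rot": [0, 0, 0]},
  {"translation": [0, 0, 0], "rot": [0, 0, 0]},
])

```text
clock: 19.98
tool_pos: [0.5736, -0.1696, 0.0043]
orientation: [-179.9, 0.1, -172.7]
force: [-0.1, -0.0, -0.5]
opening: 0.0513
```

Emit:
jog_arm([
  {"translation": [0, 0, 0], "rot": [0, 0, 0]},
  {"translation": [0, 0, 0], "rot": [0, 0, 0]},
  {"translation": [0, 0, 0], "rot": [0, 0, 0]},
  {"translation": [0, 0, 0], "rot": [0, 0, 0]},
], hand=1)

```text
clock: 20.32
tool_pos: [0.5735, -0.1696, 0.0044]
orientation: [-180.0, 0.1, -172.7]
force: [-3.3, 1.4, 10.1]
opening: 0.0381
```

Emit:
jog_arm([
  {"translation": [0, 0, 0.03], "rot": [0, 0, 0]},
  {"translation": [0, 0, 0.06], "rot": [0, 0, 0]},
  {"translation": [0, 0, 0.1], "rot": [0, 0, 0]},
  {"translation": [0, 0, 0.14], "rot": [0, 0, 0]},
  {"translation": [0, 0, 0.14], "rot": [0, 0, 0]},
])

```text
clock: 20.73
tool_pos: [0.5755, -0.1705, 0.1518]
orientation: [-179.7, 0.5, -172.7]
force: [0.2, -0.8, 0.7]
opening: 0.0382
```

Emit:
jog_arm([
  {"translation": [-0.008, 0.038, 0.0], "rot": [0, 0, -2]},
  {"translation": [-0.016, 0.076, 0], "rot": [0, 0, -4.9]},
  {"translation": [-0.024, 0.114, 0], "rot": [0, 0, -4.9]},
  {"translation": [-0.032, 0.152, 0], "rot": [0, 0, -4.9]},
  {"translation": [-0.04, 0.19, 0], "rot": [0, 0, -4.9]},
])

```text
clock: 21.15
tool_pos: [0.5324, 0.0221, 0.1435]
orientation: [-180.0, 0.0, -177.6]
force: [1.3, 0.1, 0.5]
opening: 0.0382
```

Emit:
jog_arm([
  {"translation": [-0.01, 0.035, 0], "rot": [0, 0, 0]},
  {"translation": [-0.0202, 0.065, 0], "rot": [0, 0, 0]},
  {"translation": [-0.0202, 0.0866, 0], "rot": [0, 0, 0]},
  {"translation": [-0.0202, 0.0866, 0], "rot": [0, 0, 0]},
  {"translation": [-0.0202, 0.0866, 0], "rot": [0, 0, 0]},
])

```text
clock: 21.57
tool_pos: [0.5127, 0.108, 0.1434]
orientation: [-180.0, 0.0, -177.5]
force: [0.0, -0.4, -0.5]
opening: 0.038
```

Run:
```python
from h import *
im,P=grab('wrist','w10.png')
s=robot.sense();print(s['clock'],s['tool_pos'],s['orientation'],s['force'],s['opening'])
shims(im,P,s['tool_pos'][2]+.010)
```

```text
21.6167 [0.51283756 0.10718219 0.1432928 ] [-1.79978074e+02  1.81657534e-02 -1.77561884e+02] [ 0.33995412 -0.99568417 -1.10854574] 0.03795597084105019
shim [521.5 109.2] size [19.4 39.4] yaw 2.5 px [256. 279.]
```

Emit:
jog_arm([
  {"translation": [0, -0.001, -0.02], "rot": [0, 0, 0]},
  {"translation": [0, -0.001, -0.038], "rot": [0, 0, 0]},
  {"translation": [0, -0.001, -0.048], "rot": [0, 0, 0]},
  {"translation": [0, -0.001, -0.0515], "rot": [0, 0, 0]},
  {"translation": [0, -0.001, -0.0515], "rot": [0, 0, 0]},
])

```text
clock: 22.03
tool_pos: [0.5128, 0.1054, 0.0915]
orientation: [-180.0, -0.1, -177.7]
force: [-0.1, -0.4, -0.8]
opening: 0.0383
```

Emit:
jog_arm([
  {"translation": [0, 0, -0.0005], "rot": [0, 0, 0]},
  {"translation": [0, 0, -0.001], "rot": [0, 0, 0]},
  {"translation": [0, 0, -0.001], "rot": [0, 0, 0]},
])

```text
clock: 22.28
tool_pos: [0.5131, 0.106, 0.091]
orientation: [-180.0, 0.0, -177.6]
force: [0.5, -0.6, -0.5]
opening: 0.0381
```

Emit:
jog_arm([
  {"translation": [0, 0, -0.0005], "rot": [0, 0, 0]},
  {"translation": [0, 0, -0.0005], "rot": [0, 0, 0]},
])

```text
clock: 22.45
tool_pos: [0.513, 0.1061, 0.0905]
orientation: [-180.0, 0.0, -177.6]
force: [0.0, -0.6, 0.4]
opening: 0.0379
```

Emit:
jog_arm([
  {"translation": [0, 0, -0.0004], "rot": [0, 0, 0]},
  {"translation": [0, 0, -0.0008], "rot": [0, 0, 0]},
  {"translation": [0, 0, -0.0008], "rot": [0, 0, 0]},
])

```text
clock: 22.7
tool_pos: [0.5131, 0.1061, 0.0904]
orientation: [-180.0, 0.1, -177.6]
force: [-4.7, -1.7, 12.7]
opening: 0.0381
```

Emit:
jog_arm([
  {"translation": [0, 0, 0], "rot": [0, 0, 0]},
  {"translation": [0, 0, 0], "rot": [0, 0, 0]},
  {"translation": [0, 0, 0], "rot": [0, 0, 0]},
], hand=0.4)

```text
clock: 22.95
tool_pos: [0.5128, 0.1062, 0.0893]
orientation: [-180.0, -0.0, -177.6]
force: [0.7, -0.1, -0.8]
opening: 0.0508
```

Emit:
jog_arm([
  {"translation": [0, 0, 0.01], "rot": [0, 0, 0]},
  {"translation": [0, 0, 0.03], "rot": [0, 0, 0]},
  {"translation": [0, 0, 0.06], "rot": [0, 0, 0]},
  {"translation": [0, 0, 0.09], "rot": [0, 0, 0]},
  {"translation": [0, 0, 0.09], "rot": [0, 0, 0]},
])

```text
clock: 23.37
tool_pos: [0.5147, 0.1064, 0.1857]
orientation: [180.0, 0.4, -177.6]
force: [1.5, 0.6, 2.1]
opening: 0.0515
```

Run:
```python
from h import *
im,P=grab('wrist','w11.png')
s=robot.sense();print(s['clock'],s['tool_pos'],s['orientation'],s['force'],s['opening'])
shims(im,P,.10)
```

```text
23.4167 [0.51404107 0.10630384 0.18295223] [ 179.9998483     0.30487064 -177.61253031] [ 0.62348887  0.11264637 -0.2328538 ] 0.05137058141387533
shim [512.1 107.1] size [38.4 40.3] yaw 2.4 px [255. 193.]
```

The second shim is stacked at (0.5121, 0.1071). Third: shim B at (0.449, -0.2915), yaw -11.3.

Emit:
jog_arm([
  {"translation": [-0.006, -0.039, 0], "rot": [0, 0, -5]},
  {"translation": [-0.012, -0.078, 0], "rot": [0, 0, -10]},
  {"translation": [-0.019, -0.117, 0], "rot": [0, 0, -13.7]},
  {"translation": [-0.025, -0.156, 0], "rot": [0, 0, -13.7]},
  {"translation": [-0.032, -0.195, 0], "rot": [0, 0, -13.7]},
])

```text
clock: 23.83
tool_pos: [0.4799, -0.0903, 0.1791]
orientation: [180.0, -0.0, 168.7]
force: [0.9, -0.1, 0.1]
opening: 0.0512
```

Emit:
jog_arm([
  {"translation": [-0.006, -0.039, 0], "rot": [0, 0, 0]},
  {"translation": [-0.012, -0.078, -0.01], "rot": [0, 0, 0]},
  {"translation": [-0.018, -0.115, -0.02], "rot": [0, 0, 0]},
  {"translation": [-0.025, -0.15, -0.035], "rot": [0, 0, 0]},
  {"translation": [-0.03, -0.18, -0.055], "rot": [0, 0, 0]},
])

```text
clock: 24.25
tool_pos: [0.4501, -0.2712, 0.1243]
orientation: [-179.9, 0.1, 168.6]
force: [0.9, 0.2, 0.4]
opening: 0.0511
```

Emit:
jog_arm([
  {"translation": [-0.002, -0.0227, -0.025], "rot": [0, 0, 0]},
  {"translation": [-0.002, -0.0227, -0.05], "rot": [0, 0, 0]},
  {"translation": [-0.002, -0.0227, -0.075], "rot": [0, 0, 0]},
  {"translation": [-0.002, -0.0227, -0.075], "rot": [0, 0, 0]},
  {"translation": [-0.002, -0.0227, -0.075], "rot": [0, 0, 0]},
])

```text
clock: 24.67
tool_pos: [0.4482, -0.291, 0.0487]
orientation: [179.9, -0.1, 168.7]
force: [-0.8, -1.0, 0.3]
opening: 0.0511
```

Run:
```python
from h import *
im,P=grab('wrist','w12.png')
s=robot.sense();print(s['clock'],s['tool_pos'],s['orientation'],s['force'],s['opening'])
shims(im,P,.014)
```

```text
24.7167 [ 0.44896823 -0.29142653  0.0501228 ] [ 1.79998397e+02 -1.02152758e-02  1.68697105e+02] [-0.09089711 -0.38712273  0.2217205 ] 0.05137186546214343
shim [ 447.5 -291.8] size [40.9 41.8] yaw -11.4 px [253. 224.]
shim [ 543. -302.] size [32.3 41.3] yaw 8.4 px [266. 338.]
```

Emit:
jog_arm([
  {"translation": [-0.0005, 0, -0.02], "rot": [0, 0, 0]},
  {"translation": [-0.0005, 0, -0.035], "rot": [0, 0, 0]},
  {"translation": [-0.0005, 0, -0.043], "rot": [0, 0, 0]},
  {"translation": [-0.0005, 0, -0.046], "rot": [0, 0, 0]},
  {"translation": [-0.0005, 0, -0.046], "rot": [0, 0, 0]},
])

```text
clock: 25.13
tool_pos: [0.4487, -0.2916, 0.0041]
orientation: [-180.0, 0.0, 168.7]
force: [-0.3, -0.5, -0.1]
opening: 0.0512
```

Emit:
jog_arm([
  {"translation": [0, 0, 0], "rot": [0, 0, 0]},
  {"translation": [0, 0, 0], "rot": [0, 0, 0]},
])

```text
clock: 25.3
tool_pos: [0.4488, -0.2919, 0.0045]
orientation: [-179.9, 0.1, 168.7]
force: [0.2, -1.2, 0.3]
opening: 0.051
```

Emit:
jog_arm([
  {"translation": [0, 0, 0], "rot": [0, 0, 0]},
  {"translation": [0, 0, 0], "rot": [0, 0, 0]},
  {"translation": [0, 0, 0], "rot": [0, 0, 0]},
  {"translation": [0, 0, 0], "rot": [0, 0, 0]},
], hand=1)

```text
clock: 25.63
tool_pos: [0.4487, -0.2918, 0.0046]
orientation: [-180.0, 0.1, 168.7]
force: [-3.2, 2.3, 12.5]
opening: 0.0381
```

Emit:
jog_arm([
  {"translation": [0, 0, 0.03], "rot": [0, 0, 0]},
  {"translation": [0, 0, 0.06], "rot": [0, 0, 0]},
  {"translation": [0, 0, 0.1], "rot": [0, 0, 0]},
  {"translation": [0, 0, 0.14], "rot": [0, 0, 0]},
  {"translation": [0, 0, 0.15], "rot": [0, 0, 0]},
])

```text
clock: 26.05
tool_pos: [0.4497, -0.2927, 0.1601]
orientation: [-179.8, 0.4, 168.7]
force: [0.6, -0.6, -0.5]
opening: 0.0382
```

Emit:
jog_arm([
  {"translation": [0.006, 0.039, 0], "rot": [0, 0, 5]},
  {"translation": [0.012, 0.078, 0], "rot": [0, 0, 10]},
  {"translation": [0.019, 0.117, 0], "rot": [0, 0, 13.7]},
  {"translation": [0.025, 0.156, 0], "rot": [0, 0, 13.7]},
  {"translation": [0.032, 0.195, 0], "rot": [0, 0, 13.7]},
])

```text
clock: 26.47
tool_pos: [0.4801, -0.0948, 0.1538]
orientation: [-180.0, 0.0, -177.6]
force: [0.8, -0.3, -0.0]
opening: 0.0381
```

Emit:
jog_arm([
  {"translation": [0.006, 0.039, 0], "rot": [0, 0, 0]},
  {"translation": [0.012, 0.078, 0], "rot": [0, 0, 0]},
  {"translation": [0.02, 0.117, 0], "rot": [0, 0, 0]},
  {"translation": [0.026, 0.156, 0], "rot": [0, 0, 0]},
  {"translation": [0.032, 0.19, 0], "rot": [0, 0, 0]},
])

```text
clock: 26.88
tool_pos: [0.5122, 0.096, 0.1538]
orientation: [180.0, 0.0, -177.6]
force: [0.6, -0.7, 0.1]
opening: 0.038
```

Emit:
jog_arm([
  {"translation": [0, 0.0125, 0], "rot": [0, 0, 0]},
  {"translation": [0, 0.0125, 0], "rot": [0, 0, 0]},
  {"translation": [0, 0.0125, 0], "rot": [0, 0, 0]},
])

```text
clock: 27.13
tool_pos: [0.5122, 0.1063, 0.1534]
orientation: [-180.0, 0.0, -177.5]
force: [0.3, -0.3, -0.5]
opening: 0.0381
```

Run:
```python
from h import *
im,P=grab('wrist','w13.png')
s=robot.sense();print(s['clock'],s['tool_pos'],s['orientation'],s['force'],s['opening'])
shims(im,P,s['tool_pos'][2]+.010)
```

```text
27.1833 [0.51222878 0.10558149 0.15342906] [-1.79975342e+02 -9.86661747e-04 -1.77594767e+02] [-1.17147919 -0.39708276 -0.94835816] 0.03814848896618206
shim [520.6 107.5] size [19.9 39.2] yaw 2.5 px [255. 278.]
```

Emit:
jog_arm([
  {"translation": [0.0005, 0, -0.02], "rot": [0, 0, 0]},
  {"translation": [0.0005, 0, -0.038], "rot": [0, 0, 0]},
  {"translation": [0.0005, 0, -0.048], "rot": [0, 0, 0]},
  {"translation": [0.0005, 0, -0.0515], "rot": [0, 0, 0]},
  {"translation": [0.0005, 0, -0.0515], "rot": [0, 0, 0]},
])

```text
clock: 27.6
tool_pos: [0.5127, 0.1051, 0.1018]
orientation: [-180.0, -0.0, -177.7]
force: [0.2, 0.3, -0.4]
opening: 0.0383
```

Emit:
jog_arm([
  {"translation": [0, 0, -0.0005], "rot": [0, 0, 0]},
  {"translation": [0, 0, -0.001], "rot": [0, 0, 0]},
  {"translation": [0, 0, -0.001], "rot": [0, 0, 0]},
])

```text
clock: 27.85
tool_pos: [0.5131, 0.1058, 0.1013]
orientation: [-180.0, 0.0, -177.6]
force: [0.0, -0.2, -1.9]
opening: 0.038
```

Emit:
jog_arm([
  {"translation": [0, 0, -0.0005], "rot": [0, 0, 0]},
  {"translation": [0, 0, -0.0005], "rot": [0, 0, 0]},
  {"translation": [0, 0, -0.0005], "rot": [0, 0, 0]},
])

```text
clock: 28.1
tool_pos: [0.513, 0.1059, 0.1007]
orientation: [-180.0, 0.0, -177.6]
force: [-0.6, -1.1, 1.9]
opening: 0.038
```

Emit:
jog_arm([
  {"translation": [0, 0, -0.0005], "rot": [0, 0, 0]},
  {"translation": [0, 0, -0.0005], "rot": [0, 0, 0]},
])

```text
clock: 28.27
tool_pos: [0.513, 0.1059, 0.1006]
orientation: [-180.0, 0.0, -177.6]
force: [-3.1, -1.4, 9.7]
opening: 0.0379
```

Emit:
jog_arm([
  {"translation": [0, 0, 0], "rot": [0, 0, 0]},
  {"translation": [0, 0, 0], "rot": [0, 0, 0]},
  {"translation": [0, 0, 0], "rot": [0, 0, 0]},
], hand=0.4)

```text
clock: 28.52
tool_pos: [0.5127, 0.106, 0.0998]
orientation: [-180.0, -0.0, -177.6]
force: [0.8, -0.1, 0.1]
opening: 0.051
```

Emit:
jog_arm([
  {"translation": [0, 0, 0.01], "rot": [0, 0, 0]},
  {"translation": [0, 0, 0.03], "rot": [0, 0, 0]},
  {"translation": [0, 0, 0.06], "rot": [0, 0, 0]},
  {"translation": [0, 0, 0.09], "rot": [0, 0, 0]},
  {"translation": [0, 0, 0.09], "rot": [0, 0, 0]},
])

```text
clock: 28.93
tool_pos: [0.5146, 0.1061, 0.1963]
orientation: [180.0, 0.4, -177.6]
force: [0.2, -0.2, 1.4]
opening: 0.0514
```

Run:
```python
from h import *
im,P=grab('wrist','w14.png')
s=robot.sense();print(s['clock'],s['tool_pos'],s['orientation'],s['force'],s['opening'])
shims(im,P,.11)
st=[.5055,.1567,.0424];h=.1206
for th in (1.39,1.3,1.2,1.1,1,.9,.8,.7,.6,.5,.4,.3,.2,.1,.06):
    print(th,local2w([.005,.11-.16*np.cos(th)+.016*np.sin(th)+.0145,h+.16*np.sin(th)+.016*np.cos(th)],st).round(4)[0].tolist())
```

```text
28.9833 [0.51401989 0.10611452 0.19348904] [ 179.99931575    0.308749   -177.6104557 ] [ 0.15799012 -0.31928929  0.13596611] 0.05116519528017081
shim [512.2 106.8] size [38.5 40.1] yaw 2.4 px [255. 193.]
1.39 [0.5058, 0.2683, 0.2809]
1.3 [0.5064, 0.2539, 0.279]
1.2 [0.507, 0.2383, 0.2755]
1.1 [0.5077, 0.223, 0.2705]
1 [0.5083, 0.2084, 0.2639]
0.9 [0.5089, 0.1945, 0.2559]
0.8 [0.5095, 0.1814, 0.2465]
0.7 [0.51, 0.1693, 0.2359]
0.6 [0.5104, 0.1584, 0.2241]
0.5 [0.5108, 0.1487, 0.2113]
0.4 [0.5112, 0.1403, 0.1976]
0.3 [0.5115, 0.1333, 0.1832]
0.2 [0.5117, 0.1278, 0.1681]
0.1 [0.5119, 0.1238, 0.1525]
0.06 [0.5119, 0.1227, 0.1462]
```

View pics/w14.png

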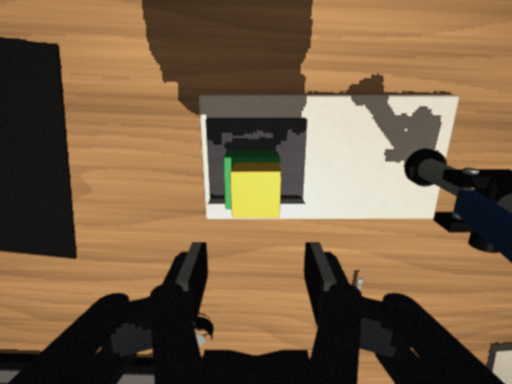

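The pile at (255,193) is neat. I close the fingers, go up and over, and come down behind the knob.

Emit:
jog_arm([
  {"translation": [0, 0, 0.04], "rot": [0, 0, 0]},
  {"translation": [0, 0, 0.08], "rot": [0, 0, 0]},
  {"translation": [0, 0, 0.12], "rot": [0, 0, 0]},
  {"translation": [0, 0, 0.16], "rot": [0, 0, 0]},
  {"translation": [0, 0, 0.17], "rot": [0, 0, 0]},
], hand=1)

```text
clock: 29.4
tool_pos: [0.5132, 0.106, 0.3658]
orientation: [180.0, 0.4, -177.6]
force: [0.3, -0.8, 1.2]
opening: 0.0002
```

Emit:
jog_arm([
  {"translation": [-0.002, 0.039, 0], "rot": [0, 0, 0]},
  {"translation": [-0.004, 0.078, 0], "rot": [0, 0, 0]},
  {"translation": [-0.006, 0.117, 0], "rot": [0, 0, 0]},
  {"translation": [-0.008, 0.156, 0], "rot": [0, 0, 0]},
  {"translation": [-0.008, 0.194, 0], "rot": [0, 0, 0]},
])

```text
clock: 29.82
tool_pos: [0.504, 0.3019, 0.3596]
orientation: [-180.0, -0.0, -177.6]
force: [1.6, -0.5, 0.0]
opening: 0.0002
```

Emit:
jog_arm([
  {"translation": [0, 0, -0.02], "rot": [0, 0, 0]},
  {"translation": [0, 0, -0.05], "rot": [0, 0, 0]},
  {"translation": [0, 0, -0.081], "rot": [0, 0, 0]},
  {"translation": [0, 0, -0.081], "rot": [0, 0, 0]},
  {"translation": [0, 0, -0.081], "rot": [0, 0, 0]},
])

```text
clock: 30.23
tool_pos: [0.5043, 0.2998, 0.2782]
orientation: [-179.9, -0.2, -177.6]
force: [-0.5, -1.0, 1.2]
opening: -0.0001
```

Emit:
jog_arm([
  {"translation": [0, -0.008, 0], "rot": [0, 0, 0]},
  {"translation": [0, -0.016, 0], "rot": [0, 0, 0]},
  {"translation": [0, -0.024, 0], "rot": [0, 0, 0]},
  {"translation": [0.001, -0.032, 0], "rot": [0, 0, 0]},
])

```text
clock: 30.57
tool_pos: [0.5061, 0.2669, 0.2802]
orientation: [180.0, 0.1, -177.6]
force: [0.6, -0.1, -0.2]
opening: -0.0003
```

Emit:
jog_arm([
  {"translation": [0, -0.008, -0.001], "rot": [0, 0, 0]},
  {"translation": [0.001, -0.016, -0.001], "rot": [0, 0, 0]},
  {"translation": [0.001, -0.023, -0.002], "rot": [0, 0, 0]},
  {"translation": [0.001, -0.03, -0.004], "rot": [0, 0, 0]},
])

```text
clock: 30.9
tool_pos: [0.507, 0.2372, 0.2751]
orientation: [180.0, 0.0, -177.6]
force: [0.4, 2.4, 2.0]
opening: -0.0002
```

Emit:
jog_arm([
  {"translation": [0, -0.008, -0.002], "rot": [0, 0, 0]},
  {"translation": [0.001, -0.015, -0.005], "rot": [0, 0, 0]},
  {"translation": [0.001, -0.023, -0.008], "rot": [0, 0, 0]},
  {"translation": [0.001, -0.03, -0.012], "rot": [0, 0, 0]},
])

```text
clock: 31.23
tool_pos: [0.5079, 0.2072, 0.2626]
orientation: [-180.0, 0.0, -177.6]
force: [0.7, 0.3, 1.6]
opening: 0.0
```

Run:
```python
from h import *
s=robot.sense();print(s['clock'],s['tool_pos'],s['force'])
im,P=grab('scene');cv2.imwrite('pics/t15.png',cv2.resize(im[80:220,240:400],(640,560),interpolation=3))
```

```text
31.2333 [0.50786383 0.20715358 0.26259274] [0.68673417 0.29579114 1.57760688]
```

View pics/t15.png

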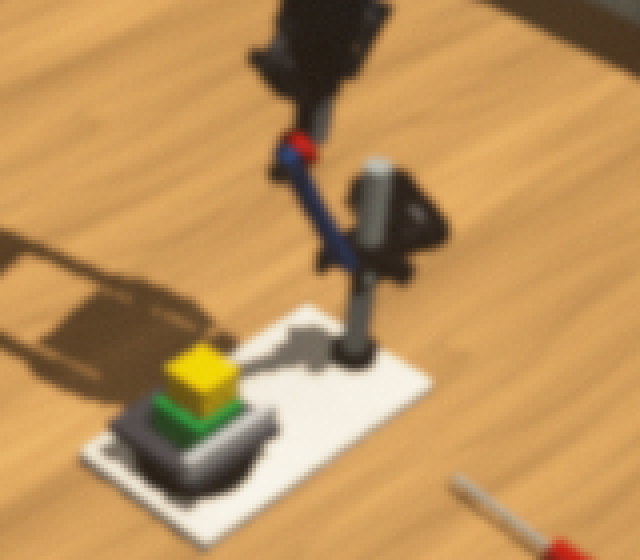

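The knob is following the fingers at θ ≈ 1. I continue along the arc.

Emit:
jog_arm([
  {"translation": [0, -0.014, -0.008], "rot": [0, 0, 0]},
  {"translation": [0.001, -0.027, -0.017], "rot": [0, 0, 0]},
  {"translation": [0.001, -0.033, -0.022], "rot": [0, 0, 0]},
  {"translation": [0.002, -0.039, -0.028], "rot": [0, 0, 0]},
  {"translation": [0.002, -0.045, -0.034], "rot": [0, 0, 0]},
])

```text
clock: 31.7
tool_pos: [0.5099, 0.1624, 0.2283]
orientation: [-180.0, -0.0, -177.6]
force: [0.3, 0.5, 0.3]
opening: 0.0002
```

Emit:
jog_arm([
  {"translation": [0, -0.006, -0.006], "rot": [0, 0, 0]},
  {"translation": [0, -0.011, -0.012], "rot": [0, 0, 0]},
  {"translation": [0.001, -0.016, -0.019], "rot": [0, 0, 0]},
  {"translation": [0.001, -0.021, -0.026], "rot": [0, 0, 0]},
  {"translation": [0.001, -0.025, -0.033], "rot": [0, 0, 0]},
])

```text
clock: 32.12
tool_pos: [0.5108, 0.1376, 0.1951]
orientation: [-180.0, -0.0, -177.6]
force: [0.8, 0.3, 0.4]
opening: 0.0004
```

Emit:
jog_arm([
  {"translation": [0, -0.003, -0.007], "rot": [0, 0, 0]},
  {"translation": [0, -0.006, -0.014], "rot": [0, 0, 0]},
  {"translation": [0, -0.009, -0.021], "rot": [0, 0, 0]},
  {"translation": [0, -0.012, -0.028], "rot": [0, 0, 0]},
])

```text
clock: 32.45
tool_pos: [0.5108, 0.1258, 0.1671]
orientation: [180.0, -0.0, -177.6]
force: [0.4, 1.9, 0.3]
opening: -0.0004
```

Emit:
jog_arm([
  {"translation": [0, -0.003, -0.006], "rot": [0, 0, 0]},
  {"translation": [0, -0.005, -0.011], "rot": [0, 0, 0]},
  {"translation": [0, -0.007, -0.015], "rot": [0, 0, 0]},
  {"translation": [0, -0.007, -0.018], "rot": [0, 0, 0]},
])

```text
clock: 32.78
tool_pos: [0.5108, 0.1186, 0.1494]
orientation: [-180.0, -0.0, -177.6]
force: [-0.2, -1.4, 1.2]
opening: -0.0002
```

Emit:
jog_arm([
  {"translation": [0, 0, -0.001], "rot": [0, 0, 0]},
  {"translation": [0, 0, -0.002], "rot": [0, 0, 0]},
])

```text
clock: 32.95
tool_pos: [0.5108, 0.119, 0.1479]
orientation: [-180.0, 0.0, -177.6]
force: [-0.2, -1.1, 1.0]
opening: 0.0002
```

Emit:
jog_arm([
  {"translation": [0, 0, -0.001], "rot": [0, 0, 0]},
  {"translation": [0, 0, -0.002], "rot": [0, 0, 0]},
])

```text
clock: 33.12
tool_pos: [0.5109, 0.1191, 0.146]
orientation: [-180.0, 0.0, -177.6]
force: [0.3, 0.3, 0.9]
opening: 0.0
```

Emit:
jog_arm([
  {"translation": [0, 0, -0.001], "rot": [0, 0, 0]},
  {"translation": [0, 0, -0.001], "rot": [0, 0, 0]},
])

```text
clock: 33.28
tool_pos: [0.511, 0.119, 0.1453]
orientation: [-180.0, 0.0, -177.6]
force: [-1.1, -0.6, 5.0]
opening: 0.0003
```

Emit:
jog_arm([
  {"translation": [0, 0, -0.001], "rot": [0, 0, 0]},
  {"translation": [0, 0, -0.001], "rot": [0, 0, 0]},
])

```text
clock: 33.45
tool_pos: [0.5111, 0.1189, 0.1449]
orientation: [-180.0, 0.1, -177.6]
force: [-4.1, -2.1, 12.6]
opening: -0.0001
```

Emit:
jog_arm([
  {"translation": [0, 0, -0.001], "rot": [0, 0, 0]},
  {"translation": [0, 0, -0.001], "rot": [0, 0, 0]},
])

```text
clock: 33.62
tool_pos: [0.5112, 0.1189, 0.1446]
orientation: [-180.0, 0.1, -177.6]
force: [-7.3, -2.9, 22.4]
opening: 0.0001
```

Emit:
jog_arm([
  {"translation": [0, 0, -0.001], "rot": [0, 0, 0]},
  {"translation": [0, 0, -0.001], "rot": [0, 0, 0]},
])

```text
clock: 33.78
tool_pos: [0.5113, 0.1189, 0.1444]
orientation: [-180.0, 0.2, -177.6]
force: [-11.9, -3.1, 32.2]
opening: 0.0005
```

Firm bite: 32 N at knob z 0.1445, about 8 mm above the level-stop height. One last look before handing in.

Emit:
jog_arm([
  {"translation": [0, 0, 0], "rot": [0, 0, 0]},
  {"translation": [0, 0, 0], "rot": [0, 0, 0]},
  {"translation": [0, 0, 0], "rot": [0, 0, 0]},
  {"translation": [0, 0, 0], "rot": [0, 0, 0]},
])

```text
clock: 34.12
tool_pos: [0.5113, 0.1189, 0.1444]
orientation: [-180.0, 0.2, -177.6]
force: [-11.1, -3.0, 31.6]
opening: 0.0001
```

Run:
```python
from h import *
im,P=grab('scene');a=cv2.resize(im[110:220,240:380],(560,440),interpolation=3)
cv2.imwrite('pics/t16.png',a)
im,P=grab('wrist');shims(im,P,.11);s=robot.sense();print(s['clock'],s['tool_pos'],s['force'],s['joint_velocities'].round(2))
```

```text
shim [512.4  89.6] size [ 5.2 19.3] yaw -0.3 px [208. 224.]
34.2167 [0.51130504 0.1188952  0.14442909] [-10.98224895  -4.47396912  31.4362776 ] [-0.06 -0.03 -0.01 -0.03  0.04 -0.02]
```

```bash
python3 -c "
from rig import ticket
print(ticket.finish_job())"
```

```text
the job is handed in; nothing more can be done
None
```

The job is handed in at about 34 s of the 72 s allowed, with the fingers still pressing the clamp; no verdict was reported.

- **Specimen:** I pushed it against the fence with up to 45 N. The wrist picture afterwards showed it square on the fence, and the finger position agreed with the flush mark to within about 1 mm.
- **Number of shims:** The cameras put the gap at 18 to 21 mm, which left 2 or 3 shims open. Touching the upright knob gave about 20.6 mm, so I used 3. An error of 3 mm or so would still have kept the clamp under its angle limit.
- **Pile:** I placed three yellow shims, each measured within about 1.5 mm of the mark and lined up with the stand. I left the orange and turquoise look-alikes alone.
- **Clamp:** It bit at about 0.055 rad, with the knob about 8 mm above the level stop. The press held steady at about 31 N down, plus about 11 N sideways along x.

**Not checked:**
- I had used up the 12 pictures, so I could not view the final scene. The last wrist measurement saw only a sliver of the top shim, though its edge was where expected.
- I did not re-measure the specimen after clamping.
- I did not check the bystanders' positions again. No unexpected contact force showed during the moves.

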